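Pin the link arm and hold a spread retaining ring at the axle groove

ROBOT

A 6-joint arm with a two-finger parallel gripper is mounted at the origin on the work surface. World frame = base frame: x ahead of the robot, y to its left, z up, the work surface at z = 0. Lengths are in m, angles in rad, forces in N, time in s.
With the tool pointing down it reaches from about 0.25 to 0.725 m from the base axis. Payload 4 kg.
Tool frame: the origin (TCP) lies between the finger pads; the fingertips stand 8 mm ahead of it and the grasp point (between the pads) lies 11 mm behind it; z points along the fingers, y is the direction in which the jaws open and shut (so a half turn about z gives the same grasp; the last joint's range is limited). The gripper opens to 85 mm and grips with 20 to 120 N. Pads are 22 mm wide; open, the fingers measure 114 mm over their backs; the gripper's body (76 mm by 85 mm) begins 54 mm behind the grasp point. The pads swing forward as they close: fully open they stand 13 mm farther back than shut.
Start: joints at [1.148, 0.241, 0.005, 1.335, 0, 1.571], TCP at [0.205, 0.456, 0.239] pointing down, gripper open.
Joint ranges: [-2.72, 2.72], [-1.05, 1.87], [-1.09, 1.28], [-1.99, 2.15], [-1.42, 1.44], [-3.14, 3.14]. Speed limits (rad/s): [2.79, 2.79, 3.14, 3.14, 3.14, 3.14].

INTERFACE

Orientations are given as a unit quaternion [x, y, z, w].
In Python, from workcell import * gives the robot as it stands.
- The arm moves only by the tool send_rows, never from a script. Its argument "increments" is a list that holds one entry, the list of rows, each a list of 6 numbers: the shift along the tool's x, y, z in units of 50 mm (1.0 is 50 mm), then the turn, a rotation vector about the tool's x, y, z in units of 10 degrees (1.0 is 10 degrees). In form: [[[x, y, z, ax, ay, az], ...]]. A call has 1 to 8 rows; each row shifts and turns the commanded pose from where the row before left it, along the tool's axes as they then stand; what a row does not reach is not made up. A row lasts 1/8 s, in which the tool goes at most 62.5 mm and 10.7 degrees, less where a joint would pass 70% of its speed; a pose out of reach is approached as far as the arm can. A call with a number of a shift or a turn outside -1 to 1 is refused whole. A call with a gripper value outside its range is refused whole. "grip" is the closure, from 0 (fully open) to 1 (shut), set as the call begins (left out, the last holds). The fingers move at their own pace and stop on an object; the grip force is fixed at half the most. Time passes only in rows, so rows that do not move let the fingers close. It gives the time, the measured TCP pose, the force and the opening at its end, in the units of the state.
- get_obs(): the state, without advancing time (a new reading comes with each control period).
- camera(name): name is "side" or "top" or "wrist"; returns a dict with "color" (480x640x3 uint8, red, green, blue), "z_map" (480x640 float32, m along the optical axis (not along the pixel's ray), 0 where there is no reading), "intrinsics" (3x3 intrinsics, pixels), "dist" ([k1, k2, p1, p2, k3] as OpenCV has them; the pictures are not rectified), "pose" (4x4, takes a point from camera to world coordinates); the wrist camera has in their place "mount" (4x4, takes a point from camera to tool coordinates, whose origin is the TCP and whose axes are the flange's). Camera axes: x right, y down, z forward; pixel columns grow to the right and rows downward; lengths in m; the calibration is good to about 2 mm. A picture is of the moment at which its call begins: read the wrist's pose just before it.
- job_done(): hands the job in, once; it reports no verdict.
The state is a dict: "clock": time; "joint_pos": joint angles; "joint_vel": joint speeds; "tau": joint torques, N m; "eef_pos": TCP position; "tool_rot": TCP orientation; "ft_force": force on the tool from outside, world axes, zero at the start; "ft_torque": the same for the moment, N m; "grip_width": finger opening in m.
Only numpy, scipy, OpenCV 4.12 (cv2) and the standard library are available. Lean on these libraries where they do the work, as an engineer would, in place of code of your own. Each camera call takes 0.05 s, during which the arm holds its last target.

TASK

Push the longer of the two lock pins fully home through the hole in the link arm and into the base block below it, and let go of it. Then take the ring pliers, squeeze their handles so that the retaining ring on their tips is spread, slide the spread ring down over the axle stub to the height of its groove, and finish while holding it there: pliers level, ring still fully spread and centred round the axle, not leaning on the axle or anything else. Leave everything else on the bench where it is.

Things in the scene. Friction and masses are not known exactly. Their poses are not given: they have to be found in the camera images.
- unit: Fixed pivot unit. Aluminium base block 170 x 80 x 25 mm (its x, y, z) on the bench, origin at the centre of its underside. On top of it lies a dark steel link arm, 10 mm thick and up to 36 mm wide, along the block's x axis (top of arm 35 mm above the bench). An upright steel axle stub stands at x = -40 mm, the pin hole is at x = +45 mm.
- pin_hole (a point): Centre of the mouth of the pin hole in the top of the link arm, 35 mm above the bench. The hole is 12 mm wide with a 1.5 mm chamfer and runs straight down through the 10 mm arm and on through the 25 mm base block. Axes as unit.
- groove (a point): Point on the vertical axis of the axle stub, at mid-height of its groove, 52 mm above the bench. Axle 28 mm in diameter; groove 10 mm tall (47 to 57 mm above the bench) and 25 mm in diameter; axle top at 68 mm, its last 4 mm tapering to 21 mm. Below, a 40 mm wide collar round the axle ends at 41 mm. Axes as unit.
- long_pin: The longer lock pin, loose, steel, 60 g, 70 mm tall, upright in one hole of the timber stand. Origin at its lower tip, z up along the pin. From the tip: shank 10 mm in diameter and 34 mm long (first 3 mm tapered), flange 18 mm wide and 4 mm thick, dark knob 14 mm in diameter and 32 mm tall. Home = the flange's underside (shoulder) sits on the link arm.
- long_pin_knob (a point): Grasp point on the axis of the longer pin's knob: 58 mm above its tip, 24 mm above the underside of the shoulder.
- long_pin_shoulder (a point): Point on the longer pin's axis at the underside of the shoulder flange, 34 mm above its tip.
- short_pin: The shorter lock pin, a bystander: same knob and flange but a shank of only 18 mm, 54 mm tall overall. Stands in the other hole of the stand, so its knob is 16 mm lower than the long pin's. Origin at its lower tip.
- pin_stand: Fixed timber stand for the pins, 130 x 50 x 35 mm (its x, y, z), origin at the centre of its underside. Two blind holes 15 mm deep at x = -36 and +36 mm; either may hold the longer pin.
- saddle: Fixed timber rest for the pliers: a 125 x 60 x 8 mm foot and two cross walls, 45 mm tall: one under the pivot (its x from -10 to +10 mm, 50 mm wide), one under the handle ends (x from -99 to -85 mm, 85 mm wide). Between them nothing rises above the foot. Origin on the bench under the pivot, x forward along the pliers.
- pliers: Loose ring pliers, 175 g, level on the saddle, 12 mm thick. Origin at the pivot, level with their underside (45 mm above the bench at the start); x forward to the ring, z up. Handles run back to x = -95 mm, open 50 mm over their outer faces at handle_mid (70 at the ends); squeezed to stops they are parallel, 28 mm over all. A spring opens them: 10 N each closes them fully, the stops bear far more.
- handle_mid (a point): Grasp point on the pliers' centre line, half-way between the two black handles and half-way up them (6 mm above their underside), 50 mm behind the pivot. Squeeze the handles together along the pliers' y axis here. Axes as pliers.
- ring_centre (a point): Centre of the spread ring's opening, fixed on the pliers: 108.4 mm ahead of handle_mid on the centre line, 28 mm below it. Axes as pliers. The steel ring is 3 mm thick and stays on the bent-down jaw tips, which stand 14 mm behind this point and, spread, 18 mm to each side, reaching 5 mm below the ring. Opening: relaxed 26 mm (less than the axle), fully spread about 31 mm.
- left_lever (a joint): How far the pliers are squeezed: turn of each handle in rad, 0 = handles open and ring relaxed, about 0.22 to 0.24 = handles at their stops and ring fully spread.
- screwdriver: Bystander, a loose screwdriver lying on the bench.
- wrench: Bystander, a loose wrench lying on the bench near the robot.
- roller: Bystander, a loose grey plastic roller 32 mm in diameter and 22 mm tall.
- bracket: Bystander, a loose aluminium angle bracket, 70 x 50 mm foot, 75 mm tall.
- mouse: Bystander, a loose black computer mouse 62 mm wide and 34 mm tall.
Not all that is in view belongs to the job. Leave any purple look-alike of the pliers alone.

How it is judged:
On the way, in this order (a step that is already met when the one before it is completed fails the run):
1. the longer pin is fully home in the arm and the base block, and released (horizontal distance between long_pin_shoulder and pin_hole below 0.003 m and z of long_pin_shoulder in the frame of pin_hole below 0.003 m and angle between the z axis of long_pin and the z axis of unit, either way round below 0.12 rad and contact force between the fingers and long_pin below 0.2 N), for 0.2 s.
2. the ring is held spread above the axle's end (value of joint left_lever above 0.17 rad and contact force between the fingers and pliers above 2 N and horizontal distance between ring_centre and groove below 0.008 m and z of ring_centre in the frame of groove above 0.013 m), for 0.05 s.
At the end, for the whole second after the job is handed in: Long pin: shoulder within 3 mm of arm top and hole axis, upright within 0.12 rad. Pliers held by the fingers, still, level within 0.10 rad, squeezed past 0.17 rad; ring centre within 3.5 mm of groove mid-height and 4 mm of the axle axis; under 3 N on the unit, 1 N on the pin (horizontal distance between long_pin_shoulder and pin_hole below 0.003 m and z of long_pin_shoulder in the frame of pin_hole below 0.003 m and angle between the z axis of long_pin and the z axis of unit, either way round below 0.12 rad and value of joint left_lever above 0.17 rad and contact force between the fingers and pliers above 2 N and horizontal distance between ring_centre and groove below 0.004 m and z of ring_centre in the frame of groove between -0.0035 and 0.0035 m and angle between the z axis of pliers and the z axis of unit, either way round below 0.1 rad and contact force between pliers and unit below 3 N and contact force between pliers and long_pin below 1 N and linear speed of pliers below 0.03 m/s); the arm keeps its last pose, push and grip.
It fails at once if a bystander is pushed away by more than 40 mm (distance of any of short_pin, screwdriver, wrench, roller, bracket, mouse from where it was at the start of the episode above 0.04 m).
It also fails if it takes over 54 s, if anything falls off the work surface, if the arm or the gripper's body presses on something with over 40 N, if the wrist force passes 120 N, or if a joint passes its speed limit or range.

## Working session

There is one attempt and no reset: what is moved stays moved. The work goes in short steps, Python scripts to look and compute and a tool call to move; the robot and the scene stay as the last step left them, time stands still between calls to the robot, and variables do not carry over. Pictures are saved under pics/ and viewed, and the job is handed in when it is done.

Besides the shell and the picture viewer there is one more tool, called by a JSON object that holds its "name" and its "arguments", one argument or row to a line. send_rows: Moves the arm, as the interface text tells. Its arguments: {"type":"object","properties":{"increments":{"type":"array"},"grip":{"type":"number"}},"required":["increments"]}

```bash
ls; mkdir -p pics; cat > h.py <<'E'
from workcell import *
import numpy as np, cv2
from scipy.spatial.transform import Rotation as R
def save(n,fn,c=None):
    c=c or camera(n); cv2.imwrite('pics/'+fn,c['color'][:,:,::-1]); np.save('pics/'+fn+'.npy',c,allow_pickle=True); return c
def load(fn): return np.load('pics/'+fn+'.npy',allow_pickle=True).item()
def pose(c):
    return c['pose'] if 'pose' in c else c['T']
def ray(c,uv):
    p=cv2.undistortPoints(np.array([[uv]],float),c['intrinsics'],np.array(c['dist']))[0,0]
    return np.array([p[0],p[1],1.])
def at_z(c,uv,z):
    P=pose(c); d=P[:3,:3]@ray(c,uv); o=P[:3,3]; return o+d*(z-o[2])/d[2]
def pt(c,uv):
    P=pose(c); d=ray(c,uv); z=c['z_map'][int(round(uv[1])),int(round(uv[0]))]; return P[:3,:3]@(d*z)+P[:3,3]
def proj(c,X):
    P=np.linalg.inv(pose(c)); X=np.atleast_2d(X).astype(float)
    return cv2.projectPoints(X,cv2.Rodrigues(P[:3,:3])[0],P[:3,3],c['intrinsics'],np.array(c['dist']))[0][:,0]
def wrist(fn):
    o=get_obs(); c=camera('wrist'); T=np.eye(4); T[:3,:3]=R.from_quat(o['tool_rot']).as_matrix(); T[:3,3]=o['eef_pos']
    c['T']=T@c['mount']; return save(0,fn,c)
def crop(fn,x0,y0,x1,y1,out,s=4):
    im=cv2.imread('pics/'+fn)[y0:y1,x0:x1]; cv2.imwrite('pics/'+out,cv2.resize(im,None,fx=s,fy=s,interpolation=cv2.INTER_CUBIC))
E
python3 - <<'E'
from h import *
o=get_obs(); print(o)
a=save('top','top0.png'); b=save('side','side0.png')
print(a['pose'],a['intrinsics'],a['dist'],b['pose'])
print(camera('wrist')['mount'])
E
```

```text
pics
{'clock': 0.0, 'joint_pos': array([ 1.14801280e+00,  2.41384287e-01,  3.72723502e-03,  1.33515926e+00,
       -2.54196754e-05,  1.57080694e+00]), 'joint_vel': array([-0.00135299, -0.00064717,  0.00042109,  0.00086133,  0.00114224,
       -0.00111914]), 'tau': array([ 8.38149663e-04, -3.72317362e+01,  2.52408957e+01,  1.70253601e-02,
       -7.26198391e-05, -2.00897688e-05]), 'eef_pos': array([0.20491172, 0.45542676, 0.23842838]), 'tool_rot': array([ 2.09825954e-01,  9.77738231e-01, -9.90175515e-04, -1.99484874e-04]), 'ft_force': array([0.09354877, 1.11392045, 0.16419983]), 'ft_torque': array([ 0.0198216 ,  0.01283212, -0.06426637]), 'grip_width': 0.08518061668879537}
[[-0.07472218 -0.97662187  0.20155969  0.29125909]
 [-0.9971847   0.07444852 -0.00894904  0.01810413]
 [-0.00626599 -0.20166093 -0.97943535  1.11571794]
 [ 0.          0.          0.          1.        ]] [[525.00362442   0.         326.88290247]
 [  0.         525.00362442 238.87082254]
 [  0.           0.           1.        ]] [0.00065441 0.         0.         0.         0.        ] [[ 0.86937458 -0.29674441  0.39513363  0.17795795]
 [-0.49372046 -0.55508496  0.66941825 -0.52542634]
 [ 0.02068661 -0.77706077 -0.62908555  0.6029549 ]
 [ 0.          0.          0.          1.        ]]
[[-1.02651435e-03 -9.46910248e-01 -3.21496389e-01  8.36557855e-02]
 [ 9.99999416e-01 -8.62983248e-04 -6.51161479e-04  5.46950569e-04]
 [ 3.39145479e-04 -3.21496870e-01  9.46910581e-01 -1.34402737e-01]
 [ 0.00000000e+00  0.00000000e+00  0.00000000e+00  1.00000000e+00]]
```

View pics/top0.png

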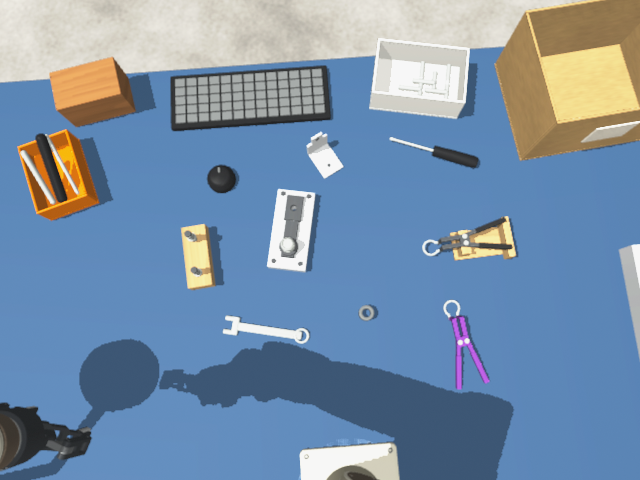

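View pics/side0.png

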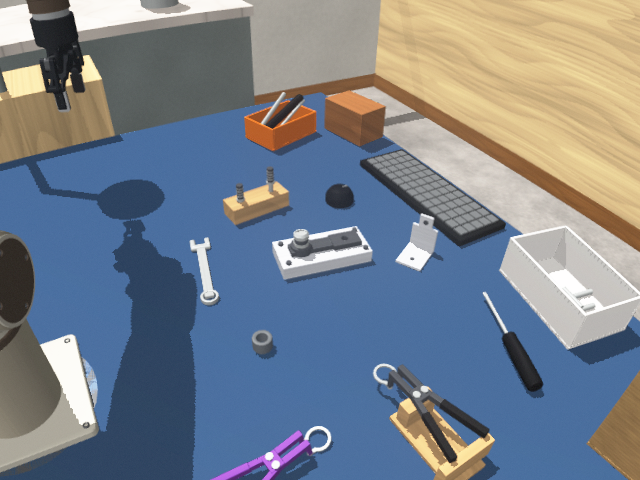

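```bash
python3 - <<'E'
from h import *
crop('top0.png',170,210,330,290,'c1.png',5)
crop('side0.png',215,150,385,285,'c2.png',4)
crop('top0.png',410,205,530,270,'c3.png',6)
crop('side0.png',365,355,500,480,'c4.png',4)
E
```

```text
(no output)
```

View pics/c1.png

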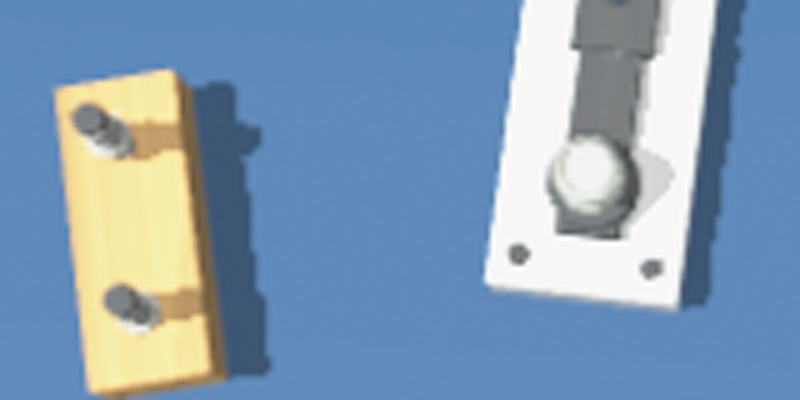

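View pics/c2.png

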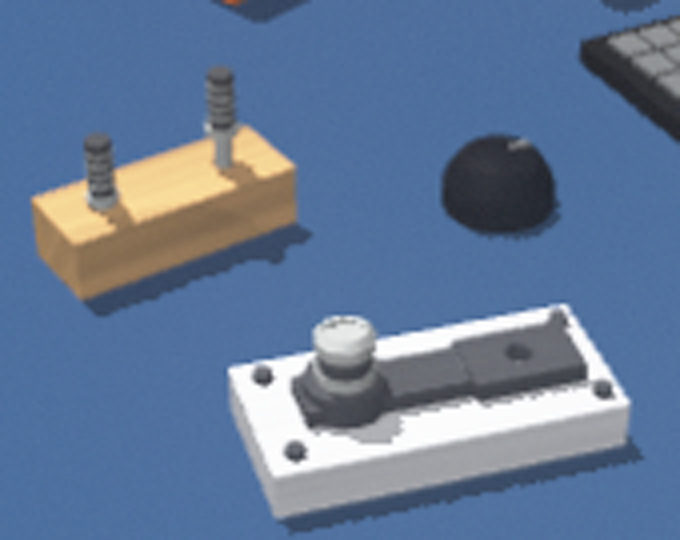

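View pics/c3.png

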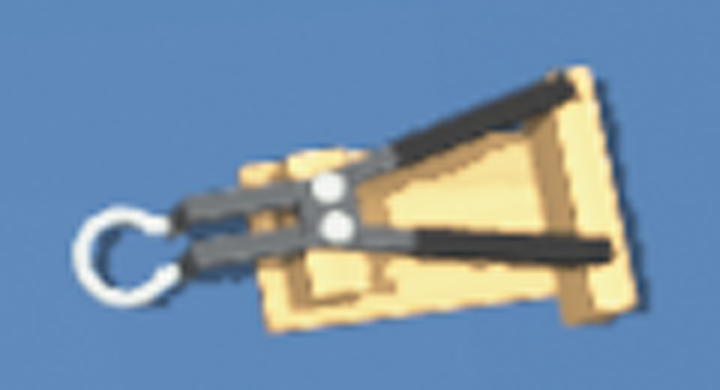

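View pics/c4.png

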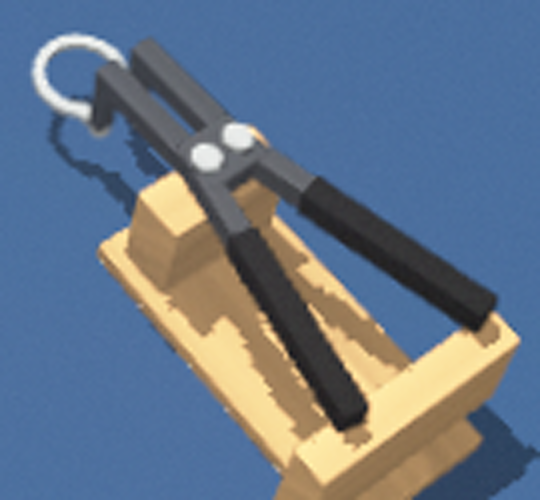

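```bash
cat >> h.py <<'E'
def cloud(c):
    z=c['z_map']; vv,uu=np.nonzero(z>0)
    p=cv2.undistortPoints(np.stack([uu,vv],1).astype(float)[:,None],c['intrinsics'],np.array(c['dist']))[:,0]
    zz=z[vv,uu]; X=np.c_[p*zz[:,None],zz]; P=pose(c)
    return X@P[:3,:3].T+P[:3,3], uu,vv
E
python3 - <<'E'
from h import *
c=load('top0.png'); X,u,v=cloud(c)
def box(u0,v0,u1,v1,z0,z1,n):
    m=(u>u0)&(u<u1)&(v>v0)&(v<v1)&(X[:,2]>z0)&(X[:,2]<z1)
    r=cv2.minAreaRect((X[m,:2]*1000).astype(np.float32)); print(n,m.sum(),r,np.median(X[m],0)); return m
box(255,180,330,280,.02,.03,'block top')
box(255,180,330,280,.032,.038,'arm')
box(170,215,225,300,.03,.039,'stand')
m=box(170,215,225,250,.075,.1,'pinA');print(X[m].mean(0))
m=box(170,250,225,300,.06,.085,'pinB');print(X[m].mean(0))
m=box(255,180,330,280,.06,.075,'axletop');print(X[m].mean(0))
box(410,205,530,270,.05,.065,'pliers')
box(410,205,530,270,.003,.013,'foot')
box(410,205,448,270,.01,.04,'ring')
print('floor',np.median(X[(u>340)&(u<380)&(v>200)&(v<280),2]))
s=load('side0.png'); X,u,v=cloud(s)
m=box(255,160,280,184,.075,.1,'s pinA')
m=box(225,180,250,200,.06,.08,'s pinB')
box(285,225,320,265,.06,.075,'s axle')
# axle from reading pixel
print('hole top',at_z(c,(170+620/5,210+0/5),.035))
print('hole side',at_z(s,(215+517/4,150+352/4),.035))
print('axletop top',at_z(c,(170+592/5,210+170/5),.068),'side',at_z(s,(215+345/4,150+328/4),.068))
print('knobA top',at_z(c,(170+90/5,210+118/5),.09),'side',at_z(s,(215+220/4,150+71/4),.09))
E
```

```text
block top 1888 ((544.4779052734375, 83.62948608398438), (80.26510620117188, 171.83212280273438), 79.06721496582031) [0.53586214 0.08535834 0.02572037]
arm 597 ((546.3718872070312, 82.29791259765625), (61.086326599121094, 149.90560913085938), 77.80497741699219) [0.56797177 0.0800942  0.03531497]
stand 1233 ((500.19024658203125, 284.2564392089844), (131.19320678710938, 51.60126876831055), 4.9116530418396) [0.49796562 0.28238355 0.0355116 ]
pinA 56 ((535.2722778320312, 287.0567321777344), (13.17196273803711, 12.863661766052246), 0.002507132710888982) [0.53441292 0.28644362 0.08882419]
[0.53483784 0.28659973 0.08706083]
pinB 53 ((463.77264404296875, 280.6793212890625), (13.547588348388672, 13.277582168579102), 25.759794235229492) [0.4628017  0.280271   0.07403798]
[0.46312506 0.27989469 0.07257254]
axletop 148 ((504.80731201171875, 91.33097839355469), (26.979433059692383, 26.853107452392578), 79.45006561279297) [0.50421939 0.09062275 0.06558745]
[0.50461821 0.09093989 0.06548925]
pliers 733 ((495.59210205078125, -295.1102294921875), (69.0403823852539, 145.27828979492188), 0.3192576467990
[... 370 characters left out ...]

s pinA 58 ((533.2075805664062, 285.8224792480469), (13.650089263916016, 13.6368989944458), 41.60850524902344) [0.5320387  0.28313245 0.08529296]
s pinB 58 ((461.2726745605469, 279.3921813964844), (12.689855575561523, 14.54015827178955), 71.17559814453125) [0.45995622 0.27727576 0.06874263]
s axle 158 ((500.45904541015625, 91.26437377929688), (27.792556762695312, 28.21261978149414), 4.185298442840576) [0.49966238 0.0884529  0.06512573]
hole top [0.58148786 0.07327475 0.035     ]
hole side [0.58480061 0.07473981 0.035     ]
axletop top [0.50219781 0.08739182 0.068     ] side [0.50250134 0.0907652  0.068     ]
knobA top [0.53422438 0.28519854 0.09      ] side [0.53390103 0.28735288 0.09      ]
```

```bash
cat >> h.py <<'E'
def plan(p,yaw_y,n,level=True,cap=None):
    """rows to bring TCP from measured pose to p with tool y at yaw_y deg pointing down"""
    o=get_obs(); p0=np.array(o['eef_pos']); R0=R.from_quat(o['tool_rot'])
    a=np.radians(yaw_y); y=np.array([np.cos(a),np.sin(a),0]); z=np.array([0,0,-1.]); x=np.cross(y,z)
    R1=R.from_matrix(np.stack([x,y,z],1)); rv=(R0.inv()*R1).as_rotvec()
    print('now',p0.round(4),'d',(np.array(p)-p0).round(4),'rotvec deg',np.degrees(rv).round(2),'row max mm',np.linalg.norm(np.array(p)-p0)/n*1000)
    Rk=R0; rows=[]
    for k in range(n):
        s=Rk.inv().apply((np.array(p)-p0)/n)/.05
        rows.append(np.r_[s,np.degrees(rv)/n/10].round(3).tolist()); Rk=Rk*R.from_rotvec(rv/n)
    print(rows)
E
python3 -c "
from h import *
plan([.535,.287,.20],79,10)"
```

```text
now [0.205  0.4555 0.2386] d [ 0.33   -0.1685 -0.0386] rotvec deg [-9.000e-02 -1.000e-02 -1.322e+01] row max mm 37.25882917287569
[[-0.74, -0.036, 0.077, -0.001, -0.0, -0.132], [-0.739, -0.054, 0.077, -0.001, -0.0, -0.132], [-0.738, -0.071, 0.077, -0.001, -0.0, -0.132], [-0.736, -0.088, 0.077, -0.001, -0.0, -0.132], [-0.734, -0.105, 0.077, -0.001, -0.0, -0.132], [-0.731, -0.122, 0.077, -0.001, -0.0, -0.132], [-0.728, -0.138, 0.077, -0.001, -0.0, -0.132], [-0.725, -0.155, 0.077, -0.001, -0.0, -0.132], [-0.721, -0.172, 0.077, -0.001, -0.0, -0.132], [-0.717, -0.188, 0.077, -0.001, -0.0, -0.132]]
```

{"name": "send_rows", "arguments": {
  "increments": [
    [[-0.74,-0.036,0.077,0,0,-0.132],[-0.739,-0.054,0.077,0,0,-0.132],[-0.738,-0.071,0.077,0,0,-0.132],[-0.736,-0.088,0.077,0,0,-0.132],[-0.734,-0.105,0.077,0,0,-0.132],[-0.731,-0.122,0.077,0,0,-0.132],[-0.728,-0.138,0.077,0,0,-0.132],[-0.725,-0.155,0.077,0,0,-0.132]]
  ],
  "grip": 0
}}

```text
clock: 1.15
eef_pos: [0.47, 0.3203, 0.208]
tool_rot: [0.119, 0.993, -0.0, -0.0]
ft_force: [0.4, 0.7, -0.3]
grip_width: 0.0852
```

{"name": "send_rows", "arguments": {
  "increments": [
    [[-0.721,-0.172,0.077,0,0,-0.132],[-0.717,-0.188,0.077,0,0,-0.132],[0,0,0,0,0,0],[0,0,0,0,0,0]]
  ]
}}

```text
clock: 1.65
eef_pos: [0.5345, 0.2873, 0.2003]
tool_rot: [0.096, 0.995, -0.0, -0.001]
ft_force: [-0.3, 0.4, 0.6]
grip_width: 0.0851
```

```bash
python3 -c "
from h import *
c=wrist('w1.png'); o=get_obs(); print(o['clock'],o['eef_pos'],o['joint_vel'].round(3),R.from_quat(o['tool_rot']).as_matrix().round(3))"
```

```text
1.7 [0.53432595 0.28767902 0.20059136] [ 0.011 -0.01   0.    -0.002 -0.001 -0.001] [[-0.982  0.191 -0.001]
 [ 0.191  0.982 -0.   ]
 [ 0.001 -0.    -1.   ]]
```

View pics/w1.png

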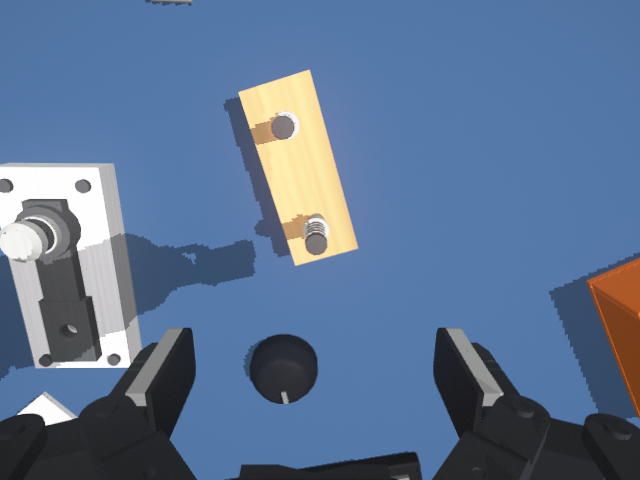

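```bash
python3 - <<'E'
from h import *
crop('w1.png',280,200,370,270,'w1a.png',8)
crop('w1.png',0,150,150,380,'w1b.png',3)
c=load('w1.png'); X,u,v=cloud(c)
m=(u>295)&(u<340)&(v>225)&(v<262)&(X[:,2]>.085); print(X[m].mean(0),m.sum(),cv2.minAreaRect((X[m,:2]*1000).astype(np.float32)))
m=(u>0)&(u<150)&(v>150)&(v<380)&(X[:,2]>.02)&(X[:,2]<.03);print(cv2.minAreaRect((X[m,:2]*1000).astype(np.float32)))
m=(u>0)&(u<60)&(v>150)&(v<280)&(X[:,2]>.06)&(X[:,2]<.072);print('axle',cv2.minAreaRect((X[m,:2]*1000).astype(np.float32)))
E
```

```text
[0.53293389 0.28957418 0.08945291] 405 ((533.4866333007812, 289.4434509277344), (13.365666389465332, 13.515220642089844), 45.08845901489258)
((542.0582275390625, 84.87039184570312), (82.23726654052734, 171.6461944580078), 78.60712432861328)
axle ((503.0394287109375, 93.73312377929688), (26.96394157409668, 28.121971130371094), 62.84722137451172)
```

View pics/w1a.png

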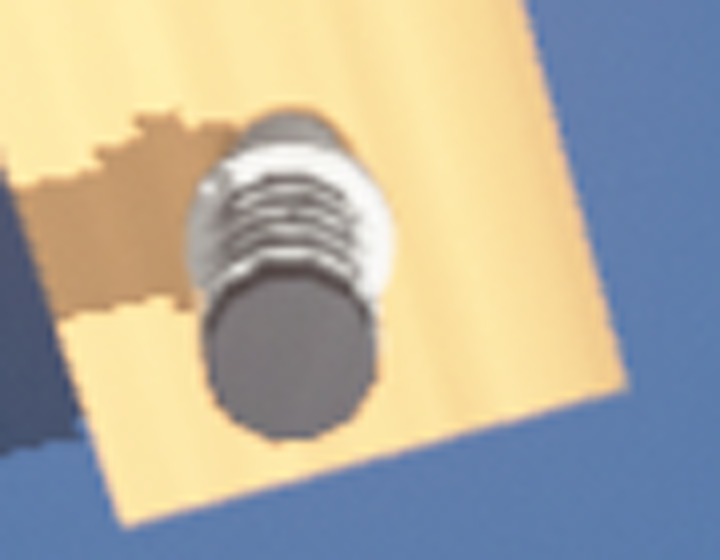

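View pics/w1b.png

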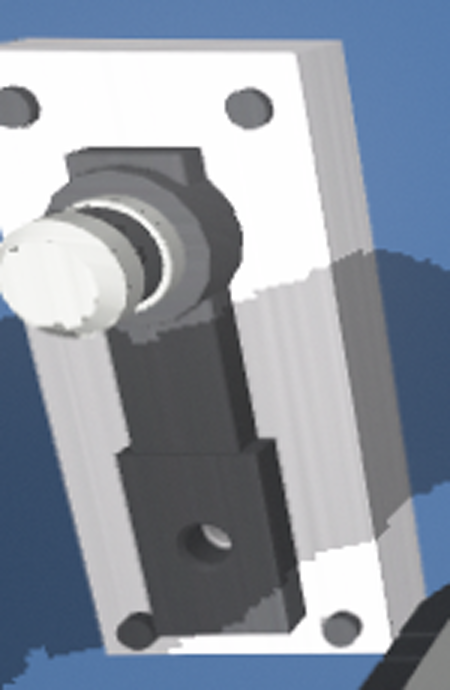

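```bash
python3 -c "
from h import *
plan([.534,.2885,.07],79,6)"
```

```text
now [0.5343 0.2877 0.2006] d [-0.0003  0.0008 -0.1306] rotvec deg [-0.02 -0.06  0.01] row max mm 21.76572476866699
[[0.001, 0.003, 0.435, -0.0, -0.001, 0.0], [0.001, 0.003, 0.435, -0.0, -0.001, 0.0], [0.001, 0.003, 0.435, -0.0, -0.001, 0.0], [0.001, 0.003, 0.435, -0.0, -0.001, 0.0], [0.001, 0.003, 0.435, -0.0, -0.001, 0.0], [0.002, 0.003, 0.435, -0.0, -0.001, 0.0]]
```

{"name": "send_rows", "arguments": {
  "increments": [
    [[0,0,0.43,0,0,0],[0,0,0.43,0,0,0],[0,0,0.43,0,0,0],[0,0,0.43,0,0,0],[0,0,0.43,0,0,0],[0,0.02,0.43,0,0,0],[0,0,0,0,0,0]]
  ]
}}

```text
clock: 2.58
eef_pos: [0.533, 0.2885, 0.0703]
tool_rot: [0.095, 0.995, -0.001, -0.002]
ft_force: [0.8, 0.4, -0.1]
grip_width: 0.0851
```

{"name": "send_rows", "arguments": {
  "increments": [
    [[0,0,0,0,0,0],[0,0,0,0,0,0],[0,0,0,0,0,0],[0,0,0,0,0,0],[0,0,0,0,0,0],[0,0,0,0,0,0]]
  ],
  "grip": 1
}}

```text
clock: 3.32
eef_pos: [0.5357, 0.2884, 0.0725]
tool_rot: [0.096, 0.995, 0.0, 0.0]
ft_force: [-0.7, 0.4, 4.9]
grip_width: 0.0122
```

```bash
python3 - <<'E'
from h import *
wrist('w2.png');save('side','s2.png');o=get_obs();print(o['eef_pos'],o['ft_force'],o['ft_torque'],o['grip_width'])
crop('s2.png',190,110,330,230,'s2a.png',5)
E
```

```text
[0.53575174 0.28839157 0.07243335] [-0.77356497 -0.62198884  5.06437828] [-0.2068439   0.15566938  0.03136838] 0.011744336358727596
```

View pics/w2.png

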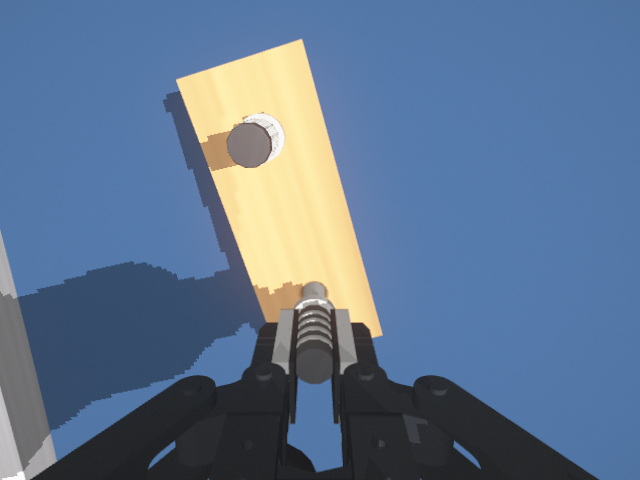

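View pics/s2a.png

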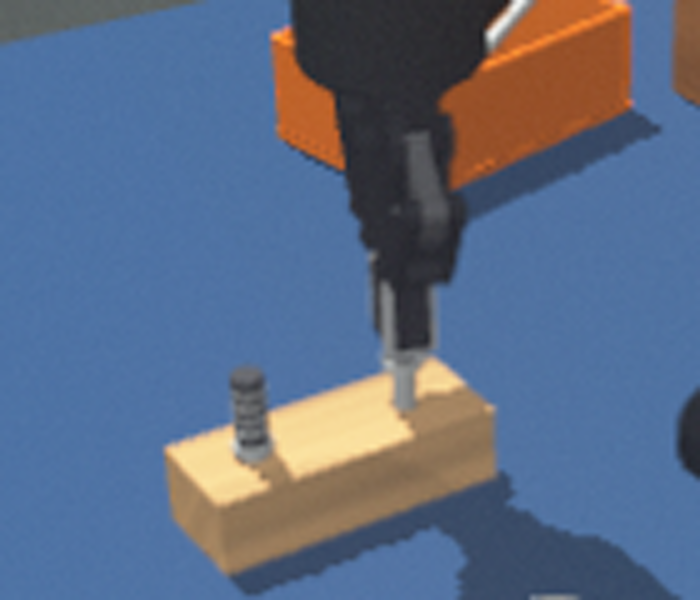

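{"name": "send_rows", "arguments": {
  "increments": [
    [[0,0,-0.3,0,0,0],[0,0,-0.4,0,0,0],[0,0,-0.4,0,0,0],[0,0,-0.3,0,0,0],[0,0,0,0,0,0],[0,0,0,0,0,0]]
  ]
}}

```text
clock: 4.18
eef_pos: [0.5349, 0.2881, 0.1411]
tool_rot: [0.096, 0.995, -0.0, -0.001]
ft_force: [-1.4, -0.8, -0.5]
grip_width: 0.0123
```

```bash
python3 - <<'E'
from h import *
wrist('w3.png');save('side','s3.png');o=get_obs();print(o['clock'],o['eef_pos'],o['ft_force'],o['grip_width'],R.from_quat(o['tool_rot']).as_matrix().round(4)[:,1])
crop('s3.png',190,80,330,200,'s3a.png',5)
plan([.588,.0755,.125],79,8)
E
```

```text
4.275 [0.53468269 0.28800058 0.14067803] [-0.61026349  0.03702659 -1.08017565] 0.012205416268804361 [ 0.1912  0.9816 -0.0014]
now [0.5347 0.288  0.1407] d [ 0.0533 -0.2125 -0.0157] rotvec deg [-0.08 -0.1  -0.02] row max mm 27.455940068862724
[[-0.232, -0.496, 0.039, -0.001, -0.001, -0.0], [-0.232, -0.496, 0.039, -0.001, -0.001, -0.0], [-0.232, -0.496, 0.039, -0.001, -0.001, -0.0], [-0.232, -0.496, 0.039, -0.001, -0.001, -0.0], [-0.232, -0.496, 0.039, -0.001, -0.001, -0.0], [-0.232, -0.496, 0.039, -0.001, -0.001, -0.0], [-0.232, -0.496, 0.039, -0.001, -0.001, -0.0], [-0.232, -0.496, 0.039, -0.001, -0.001, -0.0]]
```

View pics/w3.png

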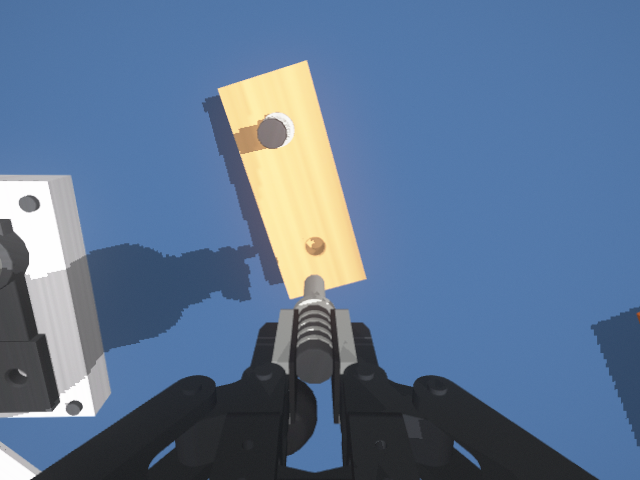

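View pics/s3a.png

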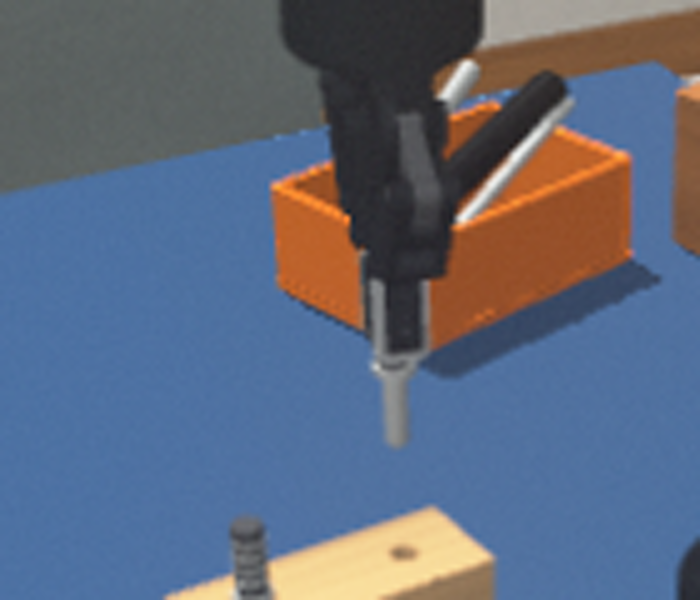

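{"name": "send_rows", "arguments": {
  "increments": [
    [[-0.232,-0.496,0,0,0,0],[-0.232,-0.496,0,0,0,0],[-0.232,-0.496,0,0,0,0],[-0.232,-0.496,0,0,0,0],[-0.232,-0.496,0,0,0,0],[-0.232,-0.496,0,0,0,0],[-0.232,-0.496,0,0,0,0],[-0.232,-0.496,0,0,0,0]]
  ]
}}

```text
clock: 5.28
eef_pos: [0.5881, 0.0749, 0.1409]
tool_rot: [0.096, 0.995, -0.0, -0.001]
ft_force: [-0.5, -1.5, -0.8]
grip_width: 0.012
```

{"name": "send_rows", "arguments": {
  "increments": [
    [[0,0,0,0,0,0],[0,0,0,0,0,0]]
  ]
}}

```text
clock: 5.52
eef_pos: [0.5881, 0.0761, 0.1412]
tool_rot: [0.096, 0.995, 0.0, -0.001]
ft_force: [-0.3, 0.0, -0.6]
grip_width: 0.0121
```

```bash
python3 - <<'E'
from h import *
wrist('w4.png');save('side','s4.png');o=get_obs();print(o['clock'],o['eef_pos'],o['ft_force'],o['grip_width'],R.from_quat(o['tool_rot']).as_matrix().round(4)[:,1])
crop('s4.png',250,130,390,270,'s4a.png',4)
a=cv2.imread('pics/w3.png')[210:310,255:375];b=cv2.imread('pics/w4.png')[210:310,255:375]
cv2.imwrite('pics/w34.png',cv2.resize(np.hstack([a,b]),None,fx=3.3,fy=3.3,interpolation=cv2.INTER_CUBIC))
E
```

```text
5.625 [0.58811606 0.07667421 0.14145776] [ 0.06931784  0.23714539 -0.44673148] 0.012277992097430518 [0.1901 0.9818 0.    ]
```

View pics/w4.png

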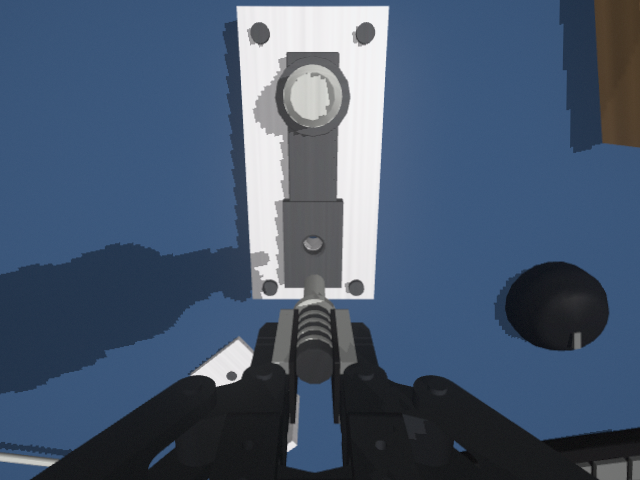

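View pics/w34.png

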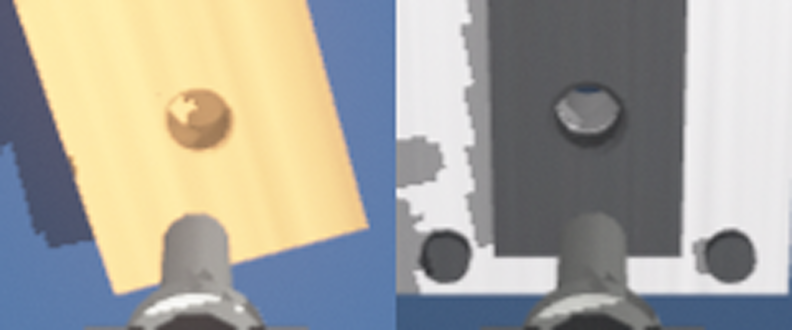

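View pics/s4a.png

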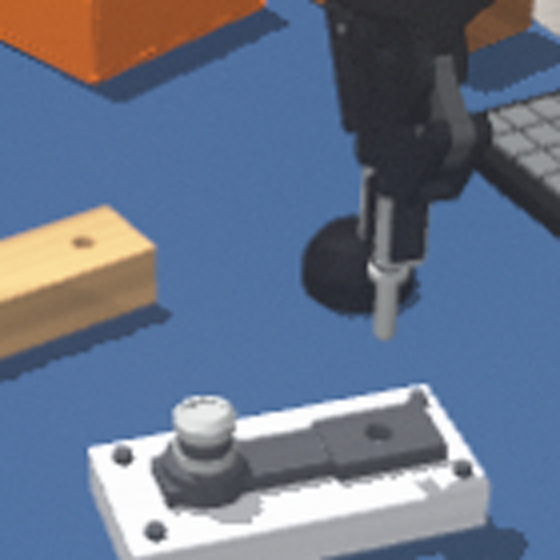

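```bash
python3 - <<'E'
from h import *
a=load('w3.png');b=load('w4.png')
print(a['intrinsics'][0,0])
crop('w4.png',285,225,345,265,'w4h.png',12); crop('w3.png',285,225,345,265,'w3h.png',12)
f=lambda c,u,v: at_z(c,(u,v),.035)
for c,(u,v),n in [(a,(255+199/3.3,210+119/3.3),'stand'),(b,(255+192/3.3,210+113/3.3),'hole')]:
    p=f(c,u,v); print(n,p, np.linalg.inv(c['T']@np.linalg.inv(c['mount']))@np.r_[p,1])
print(f(b,u+10,v)-p)
E
```

```text
417.9896972658136
stand [0.53339806 0.28965691 0.035     ] [0.00166739 0.00134771 0.10610398 1.        ]
hole [0.58520461 0.07672716 0.035     ] [2.79750018e-03 5.99633922e-05 1.06213194e-01 1.00000000e+00]
[0.00116708 0.00595826 0.        ]
```

View pics/w4h.png

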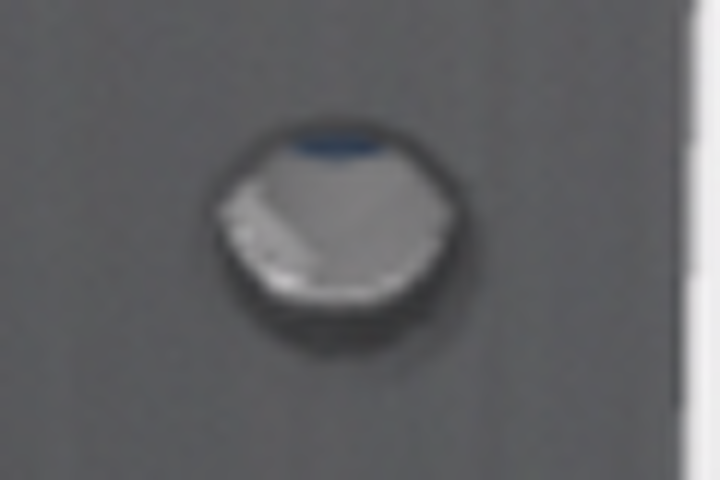

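View pics/w3h.png

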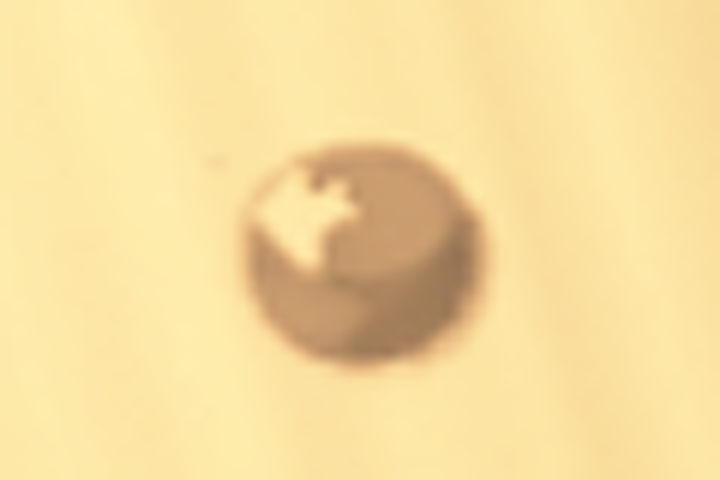

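```bash
python3 - <<'E'
from h import *
b=load('w4.png'); Tt=b['T']@np.linalg.inv(b['mount']); inv=np.linalg.inv(Tt); z0=Tt[2,3]
def t(u,v,dz): return (inv@np.r_[at_z(b,(u,v),z0-dz),1])[:3].round(5)
print('hole',t(284.5+343/12,224.5+239/12,.106),'stand',t(284.5+366/12,224.5+253/12,.106))
print('shank',t(254.5+197.3/3.3,209.5+225/3.3,.05))
crop('w4.png',285,265,345,385,'w4p.png',6)
E
```

```text
hole [0.00276 0.      0.106  ] stand [0.00201 0.00116 0.106  ]
shank [0.00478 0.00072 0.05001]
```

View pics/w4p.png

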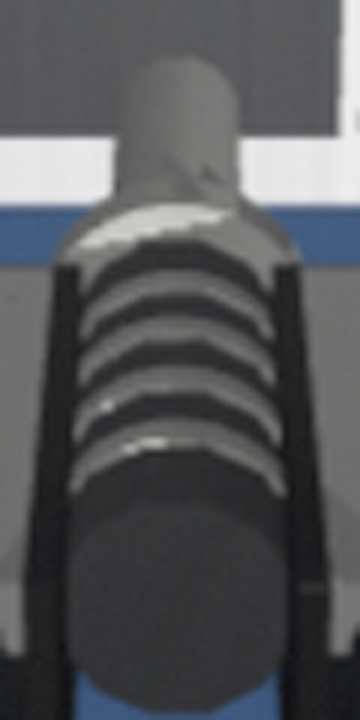

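```bash
python3 - <<'E'
from h import *
b=load('w4.png'); Tt=b['T']@np.linalg.inv(b['mount']); inv=np.linalg.inv(Tt); z0=Tt[2,3]
def t(u,v,dz): return (inv@np.r_[at_z(b,(u,v),z0-dz),1])[:3].round(5)
print(t(314,365.3,-.0176), t(314.5,274.5,.0524),t(314.5,274.5,.0494))
E
```

```text
[ 0.00272  0.00062 -0.0176 ] [0.00542 0.00083 0.05241] [0.00668 0.00083 0.04941]
```

{"name": "send_rows", "arguments": {
  "increments": [
    [[0.01,-0.018,0.2,0,0,0],[0,0,0.3,0,0,0],[0,0,0.3,0,0,0],[0,0,0.15,0,0,0],[0,0,0,0,0,0],[0,0,0,0,0,0]]
  ]
}}

```text
clock: 6.38
eef_pos: [0.5882, 0.0751, 0.0946]
tool_rot: [0.096, 0.995, 0.0, 0.0]
ft_force: [0.3, 1.1, 0.3]
grip_width: 0.0116
```

```bash
python3 - <<'E'
from h import *
wrist('w5.png');save('side','s5.png');save('top','t5.png');o=get_obs();print(o['clock'],o['eef_pos'],o['ft_force'],o['grip_width'])
a=cv2.imread('pics/s5.png')[180:280,290:390];b=cv2.imread('pics/w5.png')[210:310,265:365]
cv2.imwrite('pics/j5.png',cv2.resize(np.hstack([a,b]),None,fx=4,fy=4,interpolation=cv2.INTER_CUBIC))
E
```

```text
6.525 [0.58833411 0.07509248 0.09498532] [-0.19672847 -0.21214409  0.02491296] 0.01186073288037059
```

View pics/j5.png

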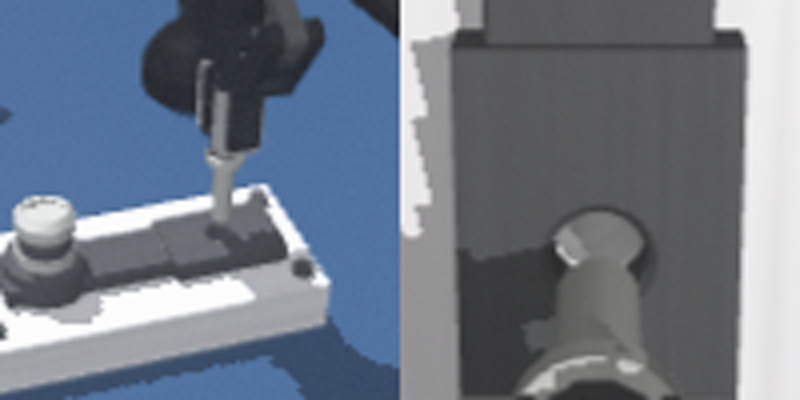

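{"name": "send_rows", "arguments": {
  "increments": [
    [[0,0,0.08,0,0,0],[0,0,0.08,0,0,0],[0,0,0.08,0,0,0],[0,0,0.08,0,0,0],[0,0,0.08,0,0,0],[0,0,0,0,0,0]]
  ]
}}

```text
clock: 7.28
eef_pos: [0.5875, 0.075, 0.0738]
tool_rot: [0.096, 0.995, -0.0, -0.0]
ft_force: [-0.7, 0.0, -0.8]
grip_width: 0.0119
```

In the hole with no resistance; continue.

{"name": "send_rows", "arguments": {
  "increments": [
    [[0,0,0.08,0,0,0],[0,0,0.08,0,0,0],[0,0,0.08,0,0,0],[0,0,0.08,0,0,0],[0,0,0.04,0,0,0],[0,0,0,0,0,0]]
  ]
}}

```text
clock: 8.02
eef_pos: [0.5877, 0.0751, 0.0561]
tool_rot: [0.096, 0.995, -0.0, -0.0]
ft_force: [-0.1, -0.7, -1.1]
grip_width: 0.0117
```

{"name": "send_rows", "arguments": {
  "increments": [
    [[0,0,0.03,0,0,0],[0,0,0.03,0,0,0],[0,0,0.03,0,0,0],[0,0,0,0,0,0]]
  ]
}}

```text
clock: 8.52
eef_pos: [0.5881, 0.0751, 0.0535]
tool_rot: [0.096, 0.995, 0.0, 0.001]
ft_force: [-3.2, 0.7, 8.3]
grip_width: 0.0119
```

{"name": "send_rows", "arguments": {
  "increments": [
    [[0,0,0.03,0,0,0],[0,0,0,0,0,0]]
  ]
}}

```text
clock: 8.78
eef_pos: [0.5882, 0.075, 0.0534]
tool_rot: [0.096, 0.995, 0.0, 0.001]
ft_force: [-5.9, -0.6, 15.2]
grip_width: 0.0119
```

{"name": "send_rows", "arguments": {
  "increments": [
    [[0,0,-0.06,0,0,0],[0,0,0,0,0,0],[0,0,0,0,0,0],[0,0,0,0,0,0],[0,0,0,0,0,0],[0,0,0,0,0,0]]
  ],
  "grip": 0
}}

```text
clock: 9.52
eef_pos: [0.5878, 0.0751, 0.0532]
tool_rot: [0.096, 0.995, -0.0, -0.0]
ft_force: [0.1, 0.3, 0.0]
grip_width: 0.0852
```

```bash
python3 - <<'E'
from h import *
wrist('w6.png');save('side','s6.png');o=get_obs();print(o['clock'],o['eef_pos'],o['ft_force'],o['grip_width'])
a=cv2.imread('pics/s6.png')[180:280,290:390];b=cv2.imread('pics/w6.png')[210:410,215:415]
cv2.imwrite('pics/j6.png',np.hstack([cv2.resize(a,(400,400),interpolation=cv2.INTER_CUBIC),cv2.resize(b,(400,400))]))
E
```

```text
9.625 [0.58783531 0.07506216 0.0532276 ] [ 0.09510482 -0.14653308 -0.19193632] 0.0856900081878259
```

View pics/j6.png

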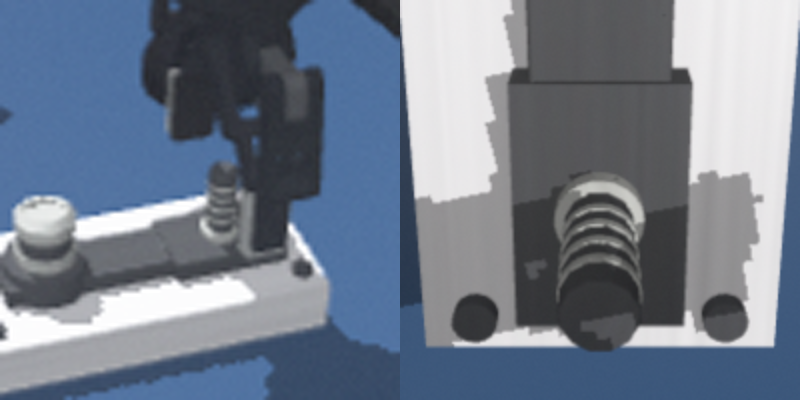

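```bash
python3 - <<'E'
from h import *
c=load('top0.png')
piv=at_z(c,(409.5+334/6,204.5+207/6),.059); ring=at_z(c,(409.5+125/6,204.5+257/6),.0245)
print(piv,ring); d=ring-piv; print(np.linalg.norm(d[:2]),np.degrees(np.arctan2(d[1],d[0])))
f=d[:2]/np.linalg.norm(d[:2]); print('hm',piv[:2]-.05*f, ring[:2]-.1084*f)
X,u,v=cloud(c)
m=(u>448)&(u<530)&(v>205)&(v<275)&(X[:,2]>.0415)&(X[:,2]<.0475); print('wall tops',cv2.minAreaRect((X[m&(u>498),:2]*1000).astype(np.float32)))
hm=piv[:2]-.05*f; y=np.degrees(np.arctan2(d[1],d[0]))-90
plan([.588,.075,.2],79,4)
E
```

```text
[ 0.48689057 -0.27438982  0.059     ] [ 0.48101166 -0.20840437  0.0245    ]
0.06624681945654003 95.09126970888886
hm [ 0.4913277  -0.32419255] [ 0.49063135 -0.31637669]
wall tops ((490.3949890136719, -366.84417724609375), (84.3824691772461, 16.441259384155273), 3.6554551124572754)
now [0.5878 0.0751 0.0532] d [ 2.000e-04 -1.000e-04  1.468e-01] rotvec deg [-0.   -0.01 -0.02] row max mm 36.69312585316319
[[-0.001, -0.0, -0.734, -0.0, -0.0, -0.001], [-0.001, -0.0, -0.734, -0.0, -0.0, -0.001], [-0.001, -0.0, -0.734, -0.0, -0.0, -0.001], [-0.001, -0.0, -0.734, -0.0, -0.0, -0.001]]
```

{"name": "send_rows", "arguments": {
  "increments": [
    [[0,0,-0.4,0,0,0],[0,0,-0.8,0,0,0],[0,0,-0.8,0,0,0],[0,0,-0.8,0,0,0],[0,0,0,0,0,0]]
  ]
}}

```text
clock: 10.25
eef_pos: [0.5903, 0.0754, 0.1977]
tool_rot: [0.096, 0.995, 0.001, 0.004]
ft_force: [0.0, 0.0, -0.3]
grip_width: 0.0855
```

```bash
python3 - <<'E'
from h import *
save('side','s7.png');o=get_obs();print(o['clock'])
crop('s7.png',270,180,390,280,'s7a.png',5)
plan([.489,-.32,.2],4,12)
E
```

```text
10.3
now [0.589  0.0752 0.1953] d [-0.1    -0.3952  0.0047] rotvec deg [ 0.22  0.15 74.97] row max mm 33.97387990490972
[[0.038, -0.678, -0.009, 0.002, 0.001, 0.625], [-0.036, -0.678, -0.009, 0.002, 0.001, 0.625], [-0.11, -0.67, -0.009, 0.002, 0.001, 0.625], [-0.182, -0.654, -0.008, 0.002, 0.001, 0.625], [-0.253, -0.631, -0.008, 0.002, 0.001, 0.625], [-0.32, -0.6, -0.008, 0.002, 0.001, 0.625], [-0.383, -0.561, -0.008, 0.002, 0.001, 0.625], [-0.442, -0.516, -0.008, 0.002, 0.001, 0.625], [-0.495, -0.465, -0.008, 0.002, 0.001, 0.625], [-0.543, -0.408, -0.008, 0.002, 0.001, 0.625], [-0.584, -0.347, -0.008, 0.002, 0.001, 0.625], [-0.619, -0.281, -0.008, 0.002, 0.001, 0.625]]
```

View pics/s7a.png

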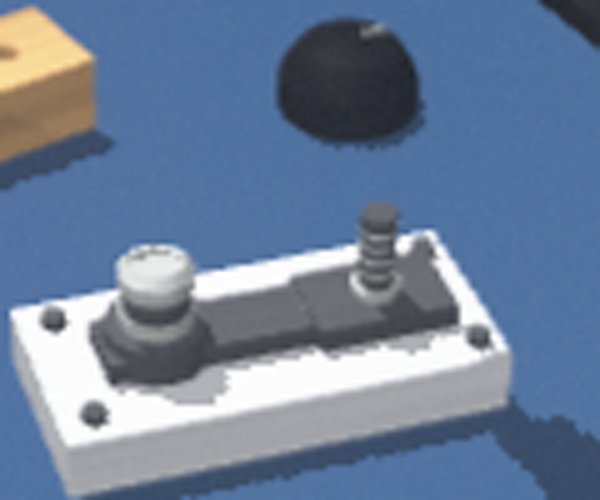

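{"name": "send_rows", "arguments": {
  "increments": [
    [[0.038,-0.678,-0.01,0,0,0.625],[-0.036,-0.678,-0.01,0,0,0.625],[-0.11,-0.67,-0.01,0,0,0.625],[-0.182,-0.654,-0.01,0,0,0.625],[-0.253,-0.631,-0.01,0,0,0.625],[-0.32,-0.6,-0.01,0,0,0.625],[-0.383,-0.561,-0.01,0,0,0.625],[-0.442,-0.516,-0.01,0,0,0.625]]
  ]
}}

```text
clock: 11.3
eef_pos: [0.5198, -0.189, 0.1955]
tool_rot: [0.509, 0.861, -0.0, -0.002]
ft_force: [0.4, 0.2, -0.4]
grip_width: 0.0852
```

{"name": "send_rows", "arguments": {
  "increments": [
    [[-0.495,-0.465,-0.01,0,0,0.625],[-0.543,-0.408,-0.01,0,0,0.625],[-0.584,-0.347,-0.01,0,0,0.625],[-0.619,-0.281,-0.01,0,0,0.625],[0,0,0,0,0,0],[0,0,0,0,0,0],[0,0,0,0,0,0]]
  ]
}}

```text
clock: 12.18
eef_pos: [0.4878, -0.3189, 0.1987]
tool_rot: [0.682, 0.732, 0.0, -0.001]
ft_force: [-0.5, 0.7, -0.5]
grip_width: 0.0854
```

```bash
python3 - <<'E'
from h import *
wrist('w8.png');o=get_obs();print(o['clock'],o['eef_pos'],o['tool_rot'])
E
```

```text
12.225 [ 0.48797785 -0.31896941  0.19897215] [ 6.81496206e-01  7.31821538e-01  6.86424444e-06 -3.96726572e-04]
```

View pics/w8.png

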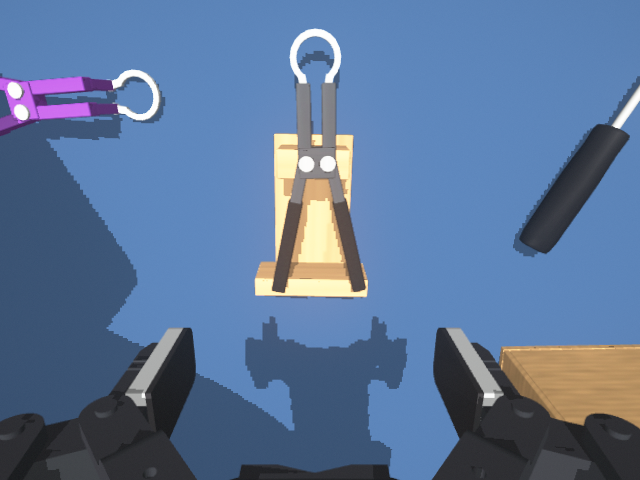

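```bash
python3 - <<'E'
from h import *
crop('w8.png',255,20,375,300,'w8a.png',2)
b=load('w8.png'); Tt=b['T']@np.linalg.inv(b['mount']); inv=np.linalg.inv(Tt)
for n,uv,z in [('ring',(316,57),.0245),('r1',(306,164),.059),('r2',(328,164),.059),('hL',(280,290),.057),('hR',(357,290),.057)]:
    p=at_z(b,uv,z); print(n,p.round(4),(inv@np.r_[p,1]).round(4))
X,u,v=cloud(b)
m=(u>250)&(u<380)&(v>265)&(v<310)&(X[:,2]>.0415)&(X[:,2]<.0475); r=cv2.minAreaRect((X[m,:2]*1000).astype(np.float32)); print('wall',r)
m=(u>250)&(u<380)&(v>20)&(v<310)&(X[:,2]>.052)&(X[:,2]<.062); Y=(X[m]-Tt[:3,3])@Tt[:3,:3]
for a in np.arange(-.07,.12,.015):
    k=abs(Y[:,0]-a)<.002
    if k.sum(): print(a.round(3),Y[k,1].min().round(4),Y[k,1].max().round(4),((Y[k,1].min()+Y[k,1].max())/2).round(4), X[m][k,2].mean().round(4))
E
```

```text
ring [ 0.4805 -0.2062  0.0245] [1.128e-01 8.000e-04 1.743e-01 1.000e+00]
r1 [ 0.4786 -0.2728  0.059 ] [ 0.0465 -0.0058  0.1398  1.    ]
r2 [ 0.4929 -0.2718  0.059 ] [0.0465 0.0085 0.1398 1.    ]
hL [ 0.4656 -0.3644  0.057 ] [-0.0439 -0.0253  0.1417  1.    ]
hR [ 0.5212 -0.3605  0.057 ] [-0.0439  0.0304  0.1417  1.    ]
wall ((487.95477294921875, -365.922119140625), (85.62544250488281, 14.668052673339844), 3.0244247913360596)
-0.04 -0.031 0.0369 0.0029 0.0567
-0.025 -0.0279 0.0329 0.0025 0.0567
-0.01 -0.0246 0.0295 0.0025 0.0568
0.005 -0.0214 0.0256 0.0021 0.0566
0.02 -0.0183 0.0224 0.0021 0.0564
0.035 -0.0146 0.0174 0.0014 0.0562
0.05 -0.0117 0.0139 0.0011 0.0577
0.065 -0.0115 0.0136 0.0011 0.0557
0.08 -0.0119 0.0127 0.0004 0.0558
0.095 -0.0123 0.0125 0.0001 0.0556
```

View pics/w8a.png

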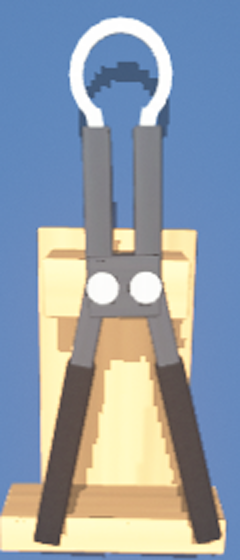

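```bash
python3 -c "
from h import *
plan([.4895,-.3245,.041],4.6,8)"
```

```text
now [ 0.488 -0.319  0.199] d [ 0.0015 -0.0055 -0.158 ] rotvec deg [-0.03 -0.03 -0.52] row max mm 19.759532245038024
[[-0.014, 0.003, 0.395, -0.0, -0.0, -0.007], [-0.014, 0.003, 0.395, -0.0, -0.0, -0.007], [-0.014, 0.003, 0.395, -0.0, -0.0, -0.007], [-0.014, 0.003, 0.395, -0.0, -0.0, -0.007], [-0.014, 0.003, 0.395, -0.0, -0.0, -0.007], [-0.014, 0.003, 0.395, -0.0, -0.0, -0.007], [-0.014, 0.003, 0.395, -0.0, -0.0, -0.007], [-0.014, 0.003, 0.395, -0.0, -0.0, -0.007]]
```

{"name": "send_rows", "arguments": {
  "increments": [
    [[-0.014,0.003,0.395,0,0,-0.007],[-0.014,0.003,0.395,0,0,-0.007],[-0.014,0.003,0.395,0,0,-0.007],[-0.014,0.003,0.395,0,0,-0.007],[-0.014,0.003,0.395,0,0,-0.007],[-0.014,0.003,0.395,0,0,-0.007],[-0.014,0.003,0.395,0,0,-0.007],[-0.014,0.003,0.395,0,0,-0.007]]
  ]
}}

```text
clock: 13.22
eef_pos: [0.4899, -0.3247, 0.0409]
tool_rot: [0.678, 0.735, 0.0, 0.0]
ft_force: [-0.4, 0.2, -0.6]
grip_width: 0.0858
```

{"name": "send_rows", "arguments": {
  "increments": [
    [[0,0,0,0,0,0],[0,0,0,0,0,0]]
  ]
}}

```text
clock: 13.48
eef_pos: [0.49, -0.3253, 0.0421]
tool_rot: [0.678, 0.735, 0.0, 0.0]
ft_force: [0.1, 0.4, 0.2]
grip_width: 0.0852
```

```bash
python3 - <<'E'
from h import *
wrist('w9.png');save('side','s9.png');o=get_obs();print(o['clock'],o['eef_pos'],o['tool_rot'],o['ft_force'])
E
```

```text
13.575 [ 0.49026047 -0.32580272  0.04253761] [6.78400152e-01 7.34691823e-01 1.76259103e-04 1.06217871e-03] [ 0.58959539 -0.59012447  0.79261242]
```

View pics/w9.png

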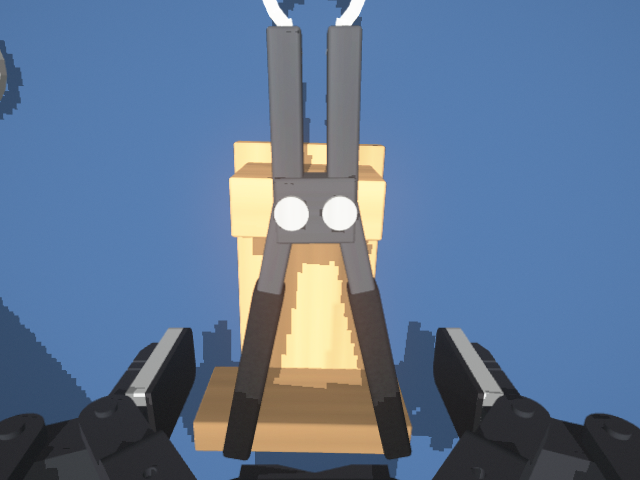

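View pics/s9.png

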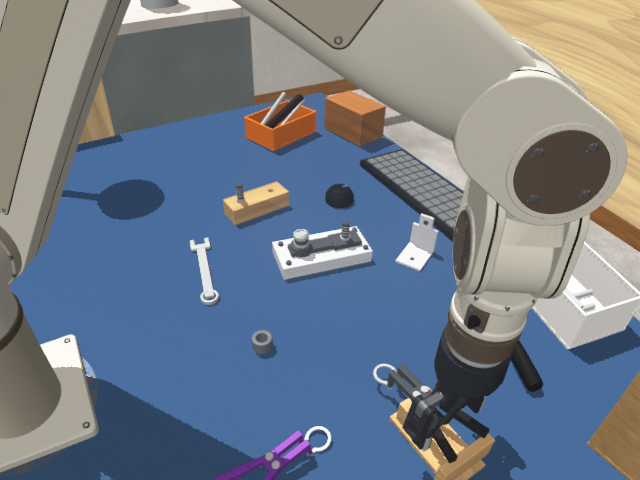

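{"name": "send_rows", "arguments": {
  "increments": [
    [[0,0,0,0,0,0],[0,0,0,0,0,0],[0,0,0,0,0,0],[0,0,0,0,0,0],[0,0,0,0,0,0],[0,0,0,0,0,0],[0,0,0,0,0,0]]
  ],
  "grip": 1
}}

```text
clock: 14.45
eef_pos: [0.4914, -0.3278, 0.0448]
tool_rot: [0.679, 0.734, -0.0, 0.004]
ft_force: [-1.5, -1.9, 12.0]
grip_width: 0.0227
```

```bash
python3 - <<'E'
from h import *
wrist('w10.png');o=get_obs();print(o['clock'],o['eef_pos'],o['tool_rot'],o['ft_force'],o['ft_torque'],o['grip_width'])
E
```

```text
14.5 [ 0.49141244 -0.32786866  0.04479416] [ 6.78623665e-01  7.34476897e-01 -1.15253385e-04  3.68733138e-03] [-1.76778228 -0.6871681  12.75239623] [-0.23368825  0.30603798  0.19140704] 0.022876123514665565
```

View pics/w10.png

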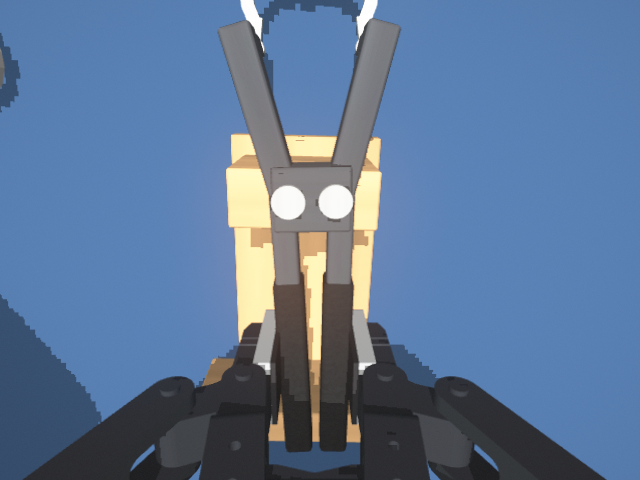

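{"name": "send_rows", "arguments": {
  "increments": [
    [[0,0,-0.15,0,0,0],[0,0,-0.25,0,0,0],[0,0,-0.4,0,0,0],[0,0,-0.5,0,0,0],[0,0,-0.5,0,0,0],[0,0,-0.3,0,0,0],[0,0,0,0,0,0],[0,0,0,0,0,0]]
  ]
}}

```text
clock: 15.5
eef_pos: [0.4888, -0.3251, 0.1452]
tool_rot: [0.679, 0.735, -0.0, -0.001]
ft_force: [-0.3, -0.2, -2.1]
grip_width: 0.0229
```

```bash
python3 - <<'E'
from h import *
wrist('w11.png');save('side','s11.png');save('top','t11.png');o=get_obs();print(o['clock'],o['eef_pos'],o['tool_rot'],o['ft_force'],o['ft_torque'],o['grip_width'])
crop('s11.png',330,320,530,480,'s11a.png',4); 
E
```

```text
15.65 [ 0.48871365 -0.3251008   0.14499097] [ 6.78565119e-01  7.34539172e-01 -2.06034573e-04 -1.24165189e-03] [ 0.06559181  0.42553408 -2.49778324] [-0.09438116 -0.02272539 -0.00091847] 0.022995457715550338
```

View pics/w11.png

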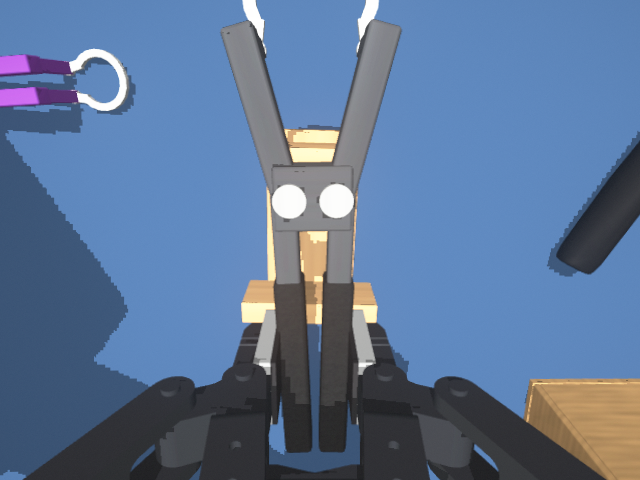

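View pics/s11a.png

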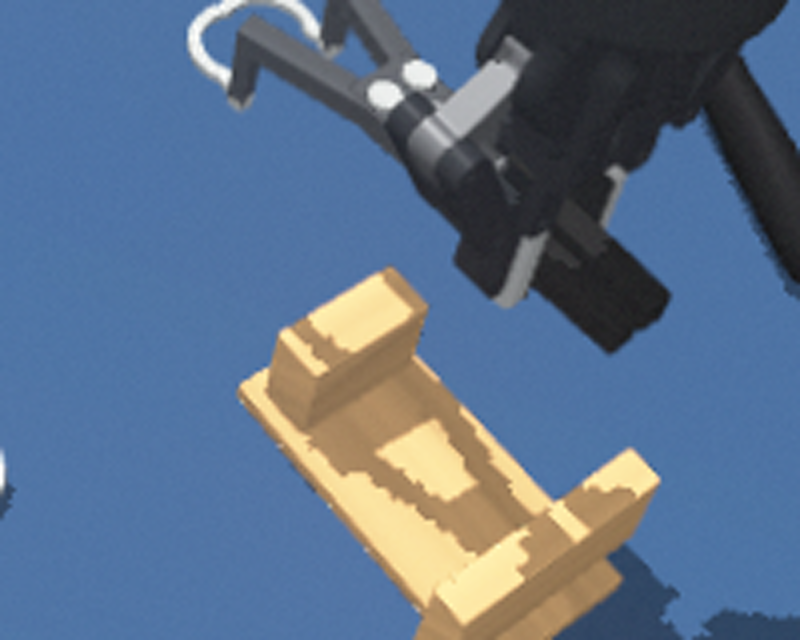

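View pics/t11.png

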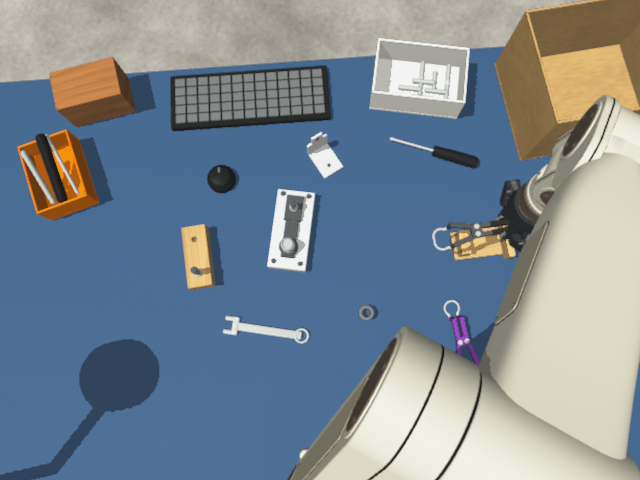

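```bash
python3 - <<'E'
from h import *
a=cv2.imread('pics/t11.png')[215:265,420:490];b=cv2.imread('pics/s11.png')[310:360,370:440]
cv2.imwrite('pics/j11.png',np.vstack([cv2.resize(a,None,fx=6,fy=6,interpolation=cv2.INTER_CUBIC),cv2.resize(b,None,fx=6,fy=6,interpolation=cv2.INTER_CUBIC)]))
c=load('t11.png');X,u,v=cloud(c)
m=(u>425)&(u<520)&(v>215)&(v<262)&(X[:,2]>.08)
for z0 in (.11,.12,.13,.15): print(z0,((X[m,2]>z0)&(X[m,2]<z0+.01)).sum())
k=m&(u<458)&(X[:,2]<.135); print(np.median(X[k,2]),X[k].min(0),X[k].max(0))
k=m&(u>452)&(u<500)&(X[:,2]>.145); print('body z',np.percentile(X[k,2],[10,50,90]))
b=load('w11.png'); Tt=b['T']@np.linalg.inv(b['mount']); X,u,v=cloud(b); Y=(X-Tt[:3,3])@Tt[:3,:3]
k=(u>275)&(u<350)&(v>170)&(v<230)&(X[:,2]>.12); print('rivet area tool z',np.percentile(Y[k,2],[5,50,95]))
for uv in ((288.5,201.5),(336.5,201.5)): print((np.linalg.inv(Tt)@np.r_[pt(b,uv),1]).round(4))
k=(u>215)&(u<410)&(v>15)&(v<480)&(Y[:,2]<.01)&(Y[:,2]>-.012)&(X[:,2]>.1)
for a in np.arange(-.02,.1,.01):
    q=k&(abs(Y[:,0]-a)<.0015)
    if q.sum(): print(a.round(3),Y[q,1].min().round(4),Y[q,1].max().round(4),((Y[q,1].min()+Y[q,1].max())/2).round(4),'z',np.median(Y[q,2]).round(4))
E
```

```text
0.11 1
0.12 109
0.13 15
0.15 628
0.12433995435434508 [ 0.45800851 -0.22742725  0.11915034] [ 0.50256143 -0.19239123  0.13412102]
body z [0.15237817 0.15650744 0.1595261 ]
rivet area tool z [-0.01421107 -0.01208057 -0.01073204]
[ 0.0565 -0.0081 -0.0141  1.    ]
[ 0.0563  0.0061 -0.0133  1.    ]
-0.02 -0.0122 0.0111 -0.0005 z -0.0116
-0.01 -0.0122 0.0109 -0.0007 z -0.0116
0.0 -0.0122 0.0107 -0.0008 z -0.0115
0.01 -0.0249 0.0241 -0.0004 z -0.0113
0.02 -0.0138 0.0123 -0.0008 z -0.0115
0.03 -0.0138 0.0122 -0.0008 z -0.011
0.04 -0.0133 0.0118 -0.0008 z -0.0111
0.05 -0.0138 0.0118 -0.001 z -0.0114
0.06 -0.015 0.0126 -0.0012 z -0.0112
0.07 -0.0178 0.0152 -0.0013 z -0.0103
0.08 -0.0204 0.0177 -0.0013 z -0.0103
0.09 -0.0231 0.0203 -0.0014 z -0.0102
```

View pics/j11.png

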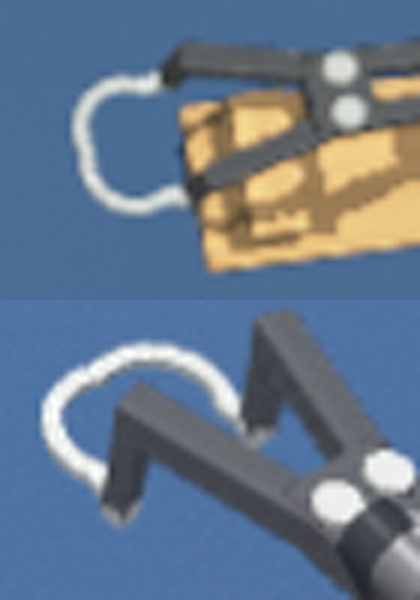

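```bash
python3 - <<'E'
from h import *
c=load('t11.png'); b=load('w11.png'); Tt=b['T']@np.linalg.inv(b['mount'])
for p in ((139,143),(75,143),(170,80),(192,187)):
    q=at_z(c,(419.5+p[0]/6,214.5+p[1]/6),.1228); print(q.round(4),(np.linalg.inv(Tt)@np.r_[q,1]).round(4))
print((Tt@np.array([.1124,-.002,.022,1])).round(4), Tt[:3,:3].round(3))
E
```

```text
[ 0.4797 -0.2137  0.1228] [ 1.118e-01 -2.000e-04  2.260e-02  1.000e+00]
[ 0.4812 -0.1932  0.1228] [0.1321 0.003  0.0226 1.    ]
[ 0.4996 -0.2261  0.1228] [0.0978 0.0186 0.0225 1.    ]
[ 0.4641 -0.2289  0.1228] [ 0.0978 -0.017   0.0226  1.    ]
[ 0.4778 -0.2132  0.1234  1.    ] [[-0.079  0.997 -0.002]
 [ 0.997  0.079  0.001]
 [ 0.001 -0.002 -1.   ]]
```

```bash
python3 -c "
from h import *
plan([.5138,-.0203,.13],4.53,10)"
```

```text
now [ 0.4887 -0.3251  0.145 ] d [ 0.0251  0.3048 -0.015 ] rotvec deg [-0.11 -0.09  0.01] row max mm 30.61986011298038
[[0.604, 0.098, 0.031, -0.001, -0.001, 0.0], [0.604, 0.098, 0.031, -0.001, -0.001, 0.0], [0.604, 0.098, 0.031, -0.001, -0.001, 0.0], [0.604, 0.098, 0.03, -0.001, -0.001, 0.0], [0.604, 0.098, 0.03, -0.001, -0.001, 0.0], [0.604, 0.098, 0.03, -0.001, -0.001, 0.0], [0.604, 0.098, 0.03, -0.001, -0.001, 0.0], [0.604, 0.098, 0.03, -0.001, -0.001, 0.0], [0.604, 0.098, 0.03, -0.001, -0.001, 0.0], [0.604, 0.098, 0.03, -0.001, -0.001, 0.0]]
```

{"name": "send_rows", "arguments": {
  "increments": [
    [[0.3,0.05,0,0,0,0],[0.6,0.098,0,0,0,0],[0.65,0.106,0.03,0,0,0],[0.65,0.106,0.03,0,0,0],[0.65,0.106,0.03,0,0,0],[0.65,0.106,0.03,0,0,0],[0.65,0.106,0.03,0,0,0],[0.65,0.106,0.03,0,0,0]]
  ]
}}

```text
clock: 16.65
eef_pos: [0.509, -0.0811, 0.1371]
tool_rot: [0.678, 0.735, 0.0, -0.0]
ft_force: [0.1, -0.4, -1.9]
grip_width: 0.0228
```

{"name": "send_rows", "arguments": {
  "increments": [
    [[0.6,0.1,0.06,0,0,0],[0.4,0.06,0.06,0,0,0],[0.24,0.04,0,0,0,0],[0,0,0,0,0,0],[0,0,0,0,0,0]]
  ]
}}

```text
clock: 17.27
eef_pos: [0.5145, -0.0211, 0.1314]
tool_rot: [0.679, 0.734, -0.0, 0.0]
ft_force: [0.6, -0.2, -1.6]
grip_width: 0.0226
```

```bash
python3 - <<'E'
from h import *
wrist('w12.png');save('side','s12.png');save('top','t12.png');o=get_obs();print(o['clock'],o['eef_pos'],o['tool_rot'],o['ft_force'],o['grip_width'])
a=cv2.imread('pics/t12.png')[190:280,250:370];b=cv2.imread('pics/s12.png')[190:280,255:375]
cv2.imwrite('pics/j12.png',np.vstack([cv2.resize(a,None,fx=3.3,fy=3.3,interpolation=cv2.INTER_CUBIC),cv2.resize(b,None,fx=3.3,fy=3.3,interpolation=cv2.INTER_CUBIC)]))
E
```

```text
17.425 [ 0.51458534 -0.02136217  0.13138519] [ 6.79041179e-01  7.34100173e-01 -3.89555643e-06  1.09267789e-04] [ 0.59323558 -0.41397085 -1.94721408] 0.022820266260903707
```

View pics/t12.png

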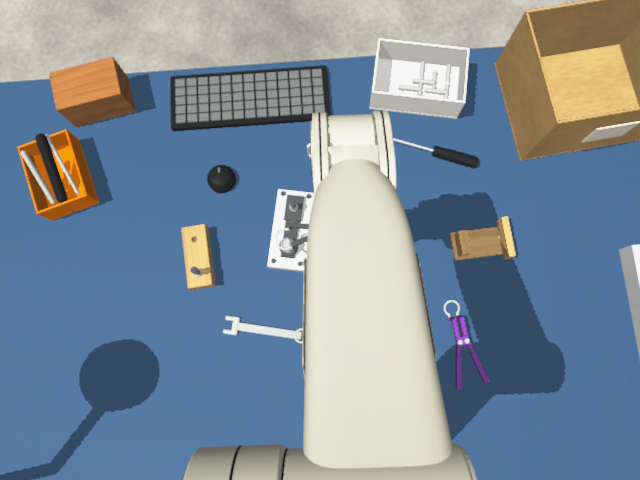

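View pics/j12.png

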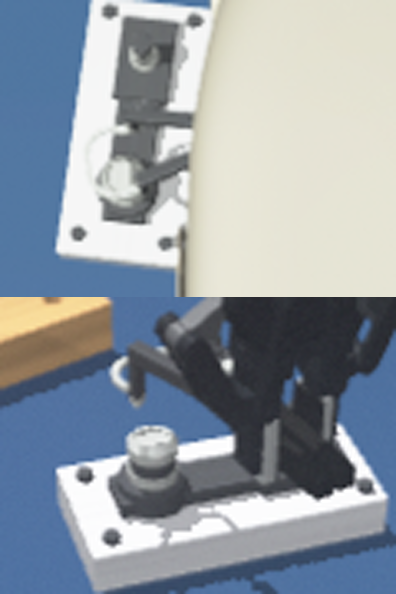

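View pics/w12.png

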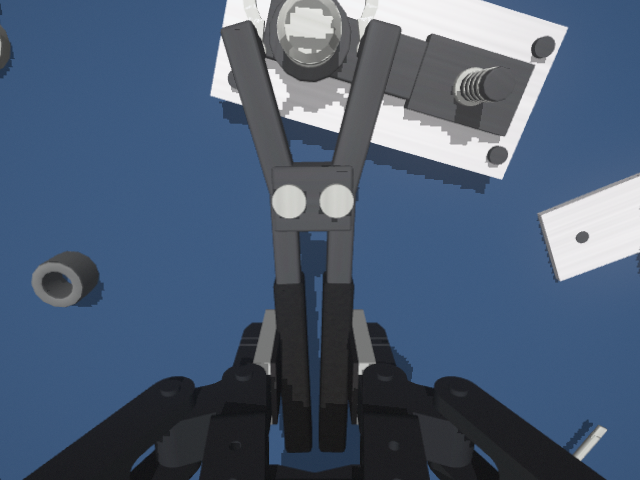

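```bash
python3 - <<'E'
from h import *
crop('t12.png',262,210,322,270,'t12a.png',10); crop('w12.png',230,0,400,100,'w12a.png',4)
b=load('w12.png'); Tt=b['T']@np.linalg.inv(b['mount']); X,u,v=cloud(b); Y=(X-Tt[:3,3])@Tt[:3,:3]
k=(u>270)&(u<350)&(v<80)&(X[:,2]>.061)&(X[:,2]<.073); print('axle wrist',cv2.minAreaRect((Y[k,:2]*1000).astype(np.float32)),np.median(X[k,2]),k.sum(),v[k].min())
k=(u>225)&(u<400)&(v<250)&(Y[:,2]<.0)&(Y[:,2]>-.012)
k=(u>225)&(u<400)&(v<90)&(Y[:,2]>.016)&(Y[:,2]<.026); print('ring',Y[k].min(0),Y[k].max(0))
E
```

```text
axle wrist ((112.47005462646484, -2.650960922241211), (24.4407958984375, 27.765546798706055), 0.12403172999620438) 0.06415285250451368 3506 0
ring [ 0.09810595 -0.02374404  0.01608049] [0.11536525 0.02011475 0.0254807 ]
```

View pics/t12a.png

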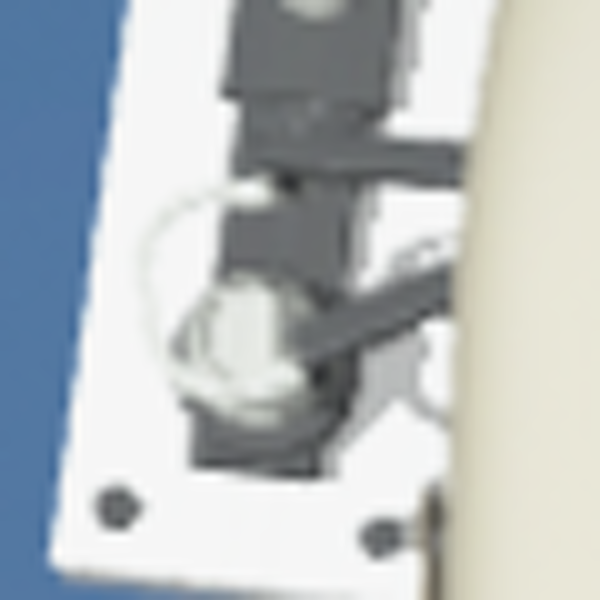

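View pics/w12a.png

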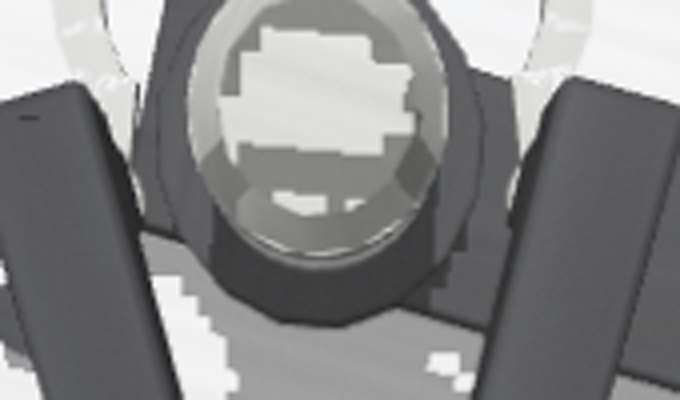

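```bash
python3 - <<'E'
from h import *
c=load('t12.png'); b=load('w12.png'); Tt=b['T']@np.linalg.inv(b['mount'])
for p,z in (((238,299),.109),((242,330),.068)):
    q=at_z(c,(261.5+p[0]/10,209.5+p[1]/10),z); print(q.round(4),(np.linalg.inv(Tt)@np.r_[q,1]).round(4))
X,u,v=cloud(c)
m=(u>270)&(u<300)&(v>225)&(v<256)&(X[:,2]>.1)&(X[:,2]<.12); print(m.sum(),X[m].min(0),X[m].max(0),np.median(X[m,2]))
m=(u>270)&(u<310)&(v>215)&(v<256)&(X[:,2]>.1)&(X[:,2]<.12); print(m.sum(),X[m].min(0),X[m].max(0),np.median(X[m,2]))
print(proj(c,[[.505,.0912,.068],[.505,.0912,.109]])-[261.5,209.5])
E
```

```text
[0.5036 0.0902 0.109 ] [ 0.1118 -0.0022  0.0224  1.    ]
[0.5057 0.0927 0.068 ] [1.141e-01 1.000e-04 6.340e-02 1.000e+00]
105 [0.4836512  0.07181688 0.10609178] [0.52689875 0.11031796 0.11978465] 0.11097025016766948
105 [0.4836512  0.07181688 0.10609178] [0.52689875 0.11031796 0.11978465] 0.11097025016766948
[[24.9505278  33.2922056 ]
 [23.2406348  29.22457128]]
```

{"name": "send_rows", "arguments": {
  "increments": [
    [[0,0,0.2,0,0,0],[0,0,0.25,0,0,0],[0,0,0.17,0,0,0],[0,0,0,0,0,0],[0,0,0,0,0,0]]
  ]
}}

```text
clock: 18.05
eef_pos: [0.5147, -0.0206, 0.1003]
tool_rot: [0.679, 0.735, 0.0, 0.0]
ft_force: [-0.3, 1.1, -1.0]
grip_width: 0.0225
```

```bash
python3 - <<'E'
from h import *
wrist('w13.png');save('side','s13.png');save('top','t13.png');o=get_obs();print(o['clock'],o['eef_pos'],o['tool_rot'],o['ft_force'],o['grip_width'])
crop('t13.png',262,210,322,270,'t13a.png',10); crop('w13.png',230,0,400,100,'w13a.png',4); crop('s13.png',270,200,370,275,'s13a.png',8)
E
```

```text
18.2 [ 0.51496953 -0.02059872  0.10075366] [6.78554280e-01 7.34550092e-01 3.21475552e-04 3.85000991e-04] [-0.19895505  0.32908992 -1.22167936] 0.022824945858445966
```

View pics/t13a.png

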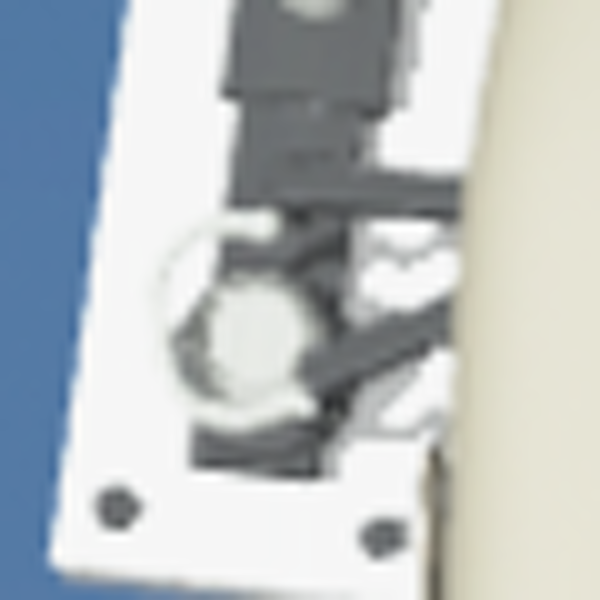

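View pics/w13a.png

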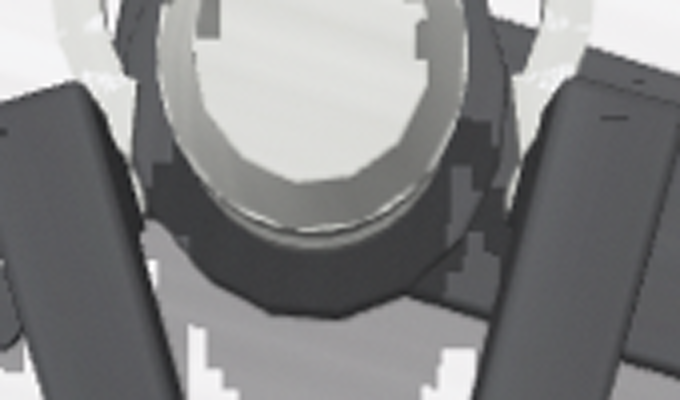

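View pics/s13a.png

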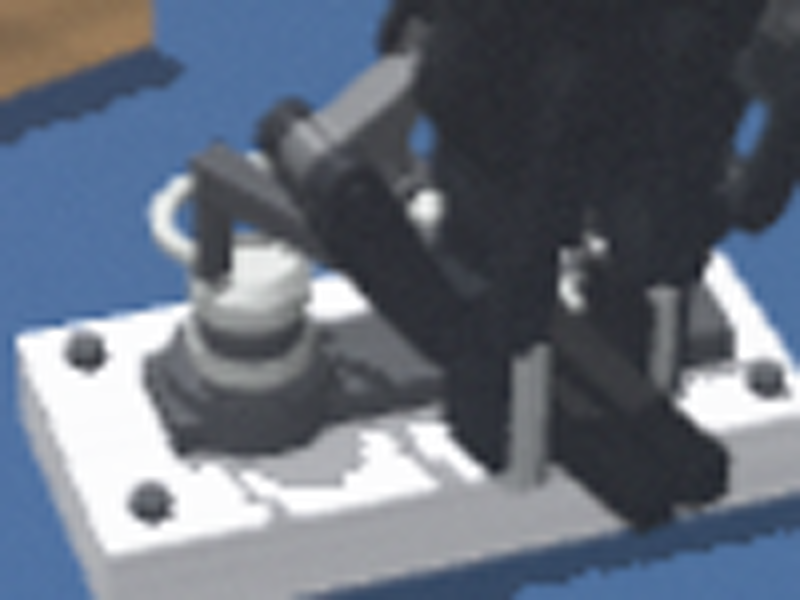

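```bash
python3 - <<'E'
from h import *
b=load('w13.png'); Tt=b['T']@np.linalg.inv(b['mount']); inv=np.linalg.inv(Tt)
tz=lambda u,v,z: (inv@np.r_[at_z(b,(u,v),z),1])[:3].round(4)
# rim of axle at z=.064 dia 28 : pixels from crop (x/4+229.5, y/4-.5)
P=[(158,50),(165,95),(185,145),(215,190),(255,220),(310,232),(365,222),(410,195),(445,150),(462,100),(467,60)]
Q=np.array([tz(229.5+x/4,-.5+y/4,.064)[:2] for x,y in P])*1000
from scipy.optimize import least_squares
r=least_squares(lambda p:np.hypot(Q[:,0]-p[0],Q[:,1]-p[1])-14,[112,0]); print('axle R14',r.x,r.fun.round(2))
r=least_squares(lambda p:np.hypot(Q[:,0]-p[0],Q[:,1]-p[1])-p[2],[112,0,14]); print('free',r.x)
X,u,v=cloud(b); Y=(X-Tt[:3,3])@Tt[:3,:3]
k=(u>215)&(u<410)&(v<480)&(Y[:,2]<.002)&(Y[:,2]>-.013)
for a in (.03,.04,.05,.075,.08,.085,.09,.094):
    q=k&(abs(Y[:,0]-a)<.0015); y=Y[q,1]; print(a,y.min().round(4),y.max().round(4),((y.min()+y.max())/2).round(5))
print('jaw front', [Y[k&(Y[:,1]*s>.01),0].max().round(4) for s in(1,-1)])
# ring parts visible at tool z ~ .022
for uv in ((229.5+130/4,24.5),(229.5+518/4,24.5),(229.5+55/4,0),(229.5+590/4,0)): print('ringpx',tz(*uv,Tt[2,3]-.0205),(inv@np.r_[pt(b,uv),1]).round(4))
E
```

```text
axle R14 [113.64237787  -2.68701238] [ 0.03 -0.19 -0.35  0.    0.16  0.05  0.05  0.03  0.01 -0.23 -0.21]
free [113.40929874  -2.69079906  13.81901593]
0.03 -0.0137 0.0121 -0.00081
0.04 -0.0132 0.0117 -0.00077
0.05 -0.0138 0.012 -0.00089
0.075 -0.019 0.0164 -0.00129
0.08 -0.0206 0.0177 -0.00143
0.085 -0.0215 0.0189 -0.0013
0.09 -0.0229 0.02 -0.00145
0.094 -0.0239 0.021 -0.00146
jaw front [np.float64(0.1048), np.float64(0.1044)]
ringpx [ 0.1079 -0.0176  0.0205] [ 0.1077 -0.0175  0.0189  1.    ]
ringpx [0.1079 0.0143 0.0205] [0.1081 0.0144 0.0218 1.    ]
ringpx [ 0.1149 -0.0234  0.0205] [ 0.115  -0.0235  0.0211  1.    ]
ringpx [0.1148 0.0198 0.0205] [0.1149 0.0199 0.0209 1.    ]
```

{"name": "send_rows", "arguments": {
  "increments": [
    [[-0.004,-0.022,0.08,0,0,0],[0,0,0.08,0,0,0],[0,0,0.06,0,0,0],[0,0,0,0,0,0],[0,0,0,0,0,0]]
  ]
}}

```text
clock: 18.82
eef_pos: [0.5136, -0.0209, 0.0893]
tool_rot: [0.679, 0.735, 0.0, 0.0]
ft_force: [0.4, 0.5, -2.2]
grip_width: 0.0227
```

```bash
python3 - <<'E'
from h import *
wrist('w14.png');save('side','s14.png');save('top','t14.png');o=get_obs();print(o['clock'],o['eef_pos'],o['tool_rot'],o['ft_force'],o['grip_width'])
crop('t14.png',262,210,322,270,'t14a.png',10); crop('w14.png',230,0,400,100,'w14a.png',4); crop('s14.png',270,200,350,260,'s14a.png',10)
E
```

```text
18.975 [ 0.51359918 -0.02089435  0.08945282] [6.78554813e-01 7.34549756e-01 8.84139330e-05 1.17577339e-04] [ 0.29713459  0.09758264 -1.52192961] 0.022839714366887507
```

View pics/t14a.png

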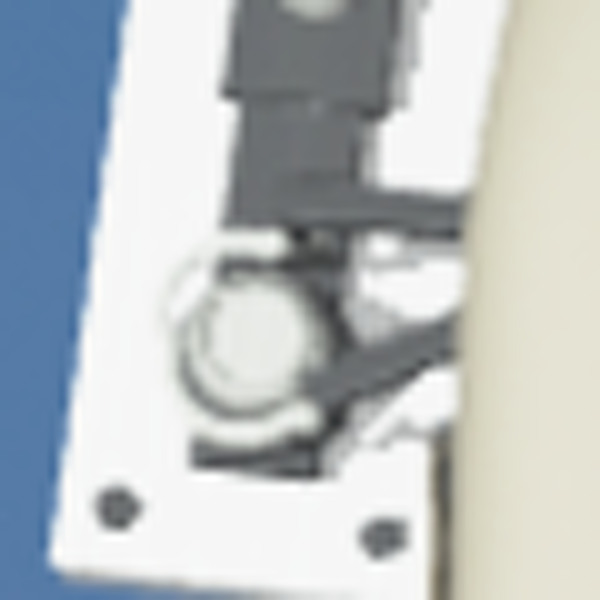

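View pics/w14a.png

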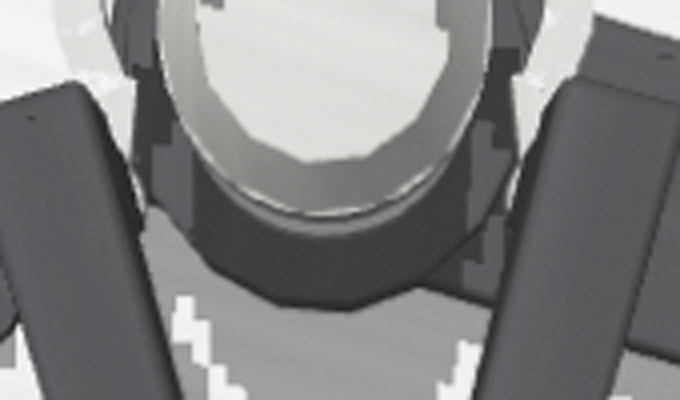

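View pics/s14a.png

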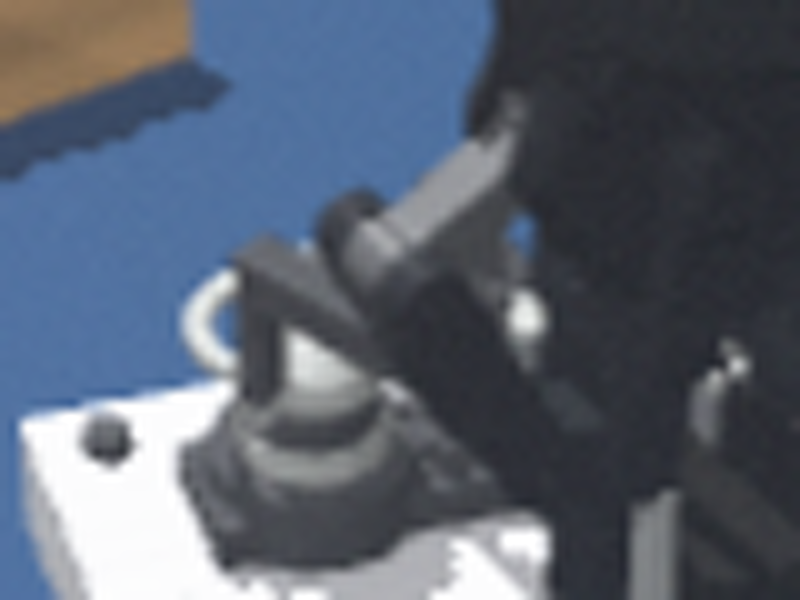

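```bash
python3 - <<'E'
from h import *
c=load('t14.png'); s=12; u0,v0=270,220
im=c['color'][v0:v0+45,u0:u0+50,::-1]; big=cv2.resize(im,None,fx=s,fy=s,interpolation=cv2.INTER_CUBIC); raw=big.copy()
t=np.linspace(0,2*np.pi,80)
def circ(cx,cy,z,r,col):
    P=proj(c,np.c_[cx+r*np.cos(t),cy+r*np.sin(t),z+0*t]); cv2.polylines(big,[(((P-[u0,v0])+.5)*s).astype(np.int32)],True,col,1)
circ(.505,.0912,.064,.014,(0,0,255)); circ(.505,.0912,.068,.0105,(0,255,255)); circ(.505,.0912,.041,.02,(255,0,255))
circ(.505,.0912,.067,.0155,(0,160,0)); circ(.505,.0912,.067,.019,(0,160,0))
cv2.imwrite('pics/o14.png',big[:, :]); cv2.imwrite('pics/o14r.png',raw)
E
```

```text
(no output)
```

View pics/o14.png

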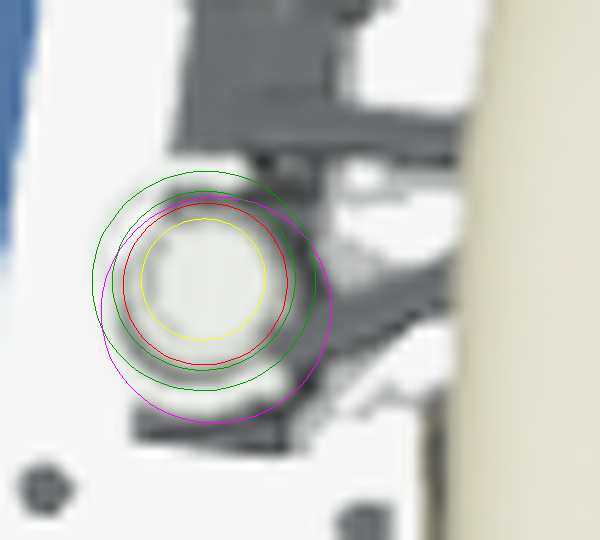

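View pics/o14r.png

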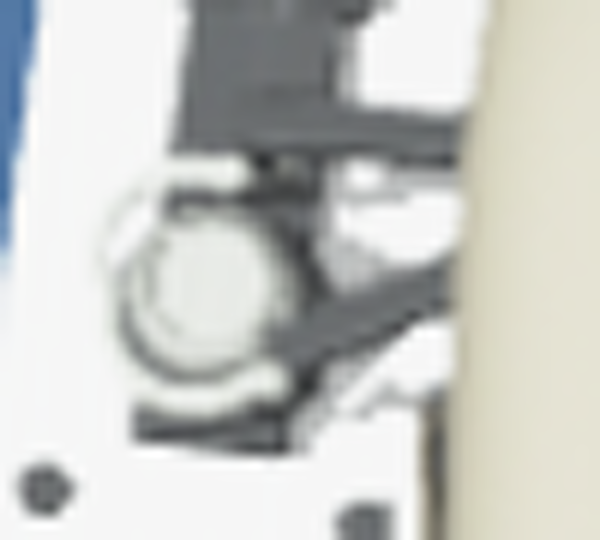

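{"name": "send_rows", "arguments": {
  "increments": [
    [[0,0,0.04,0,0,0],[0,0,0.04,0,0,0],[0,0,0.04,0,0,0],[0,0,0,0,0,0]]
  ]
}}

```text
clock: 19.48
eef_pos: [0.5133, -0.0209, 0.083]
tool_rot: [0.679, 0.735, -0.0, -0.0]
ft_force: [0.3, -0.3, -1.8]
grip_width: 0.0227
```

```bash
python3 - <<'E'
from h import *
o=get_obs();print(o['clock'],o['eef_pos'],o['ft_force'],o['ft_torque'])
wrist('w15.png');print(get_obs()['ft_force'],get_obs()['ft_torque']);crop('w15.png',230,0,400,100,'w15a.png',4)
E
```

```text
19.475 [ 0.51326529 -0.02091532  0.08303231] [ 0.27154601 -0.27837452 -1.83343067] [-0.12470386 -0.03285938  0.00159614]
[-0.58656357  0.40797562 -1.63669385] [-0.09948112 -0.05094674  0.02708154]
```

View pics/w15a.png

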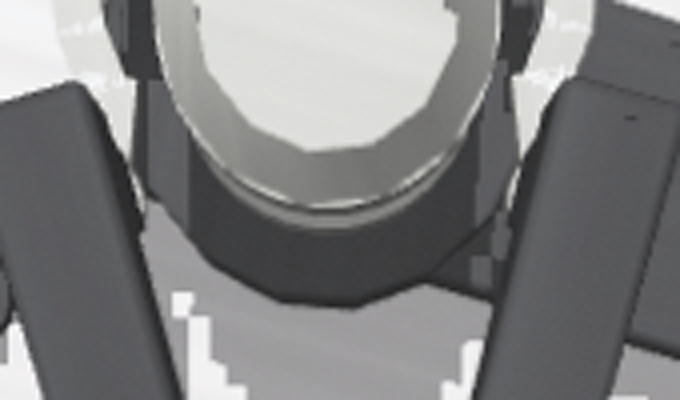

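{"name": "send_rows", "arguments": {
  "increments": [
    [[0,0,0.04,0,0,0],[0,0,0.04,0,0,0],[0,0,0.04,0,0,0],[0,0,0.04,0,0,0],[0,0,0,0,0,0]]
  ]
}}

```text
clock: 20.15
eef_pos: [0.5133, -0.0209, 0.0751]
tool_rot: [0.679, 0.735, -0.0, -0.0]
ft_force: [-0.1, -0.4, -1.0]
grip_width: 0.0226
```

```bash
python3 - <<'E'
from h import *
for i in range(2):
    o=get_obs();print(o['clock'],o['eef_pos'],o['ft_force'].round(2),o['ft_torque'].round(3)); save('side','s16.png')
wrist('w16.png');save('top','t16.png')
crop('t16.png',270,220,320,265,'t16a.png',12); crop('w16.png',230,0,400,100,'w16a.png',4); crop('s16.png',270,200,350,260,'s16a.png',10)
E
```

```text
20.15 [ 0.51327428 -0.02089274  0.07505173] [-0.1  -0.38 -0.96] [-0.131 -0.018  0.01 ]
20.2 [ 0.51336956 -0.02089647  0.0751896 ] [ 0.5  -0.37 -2.4 ] [-0.102  0.023  0.021]
```

View pics/t16a.png

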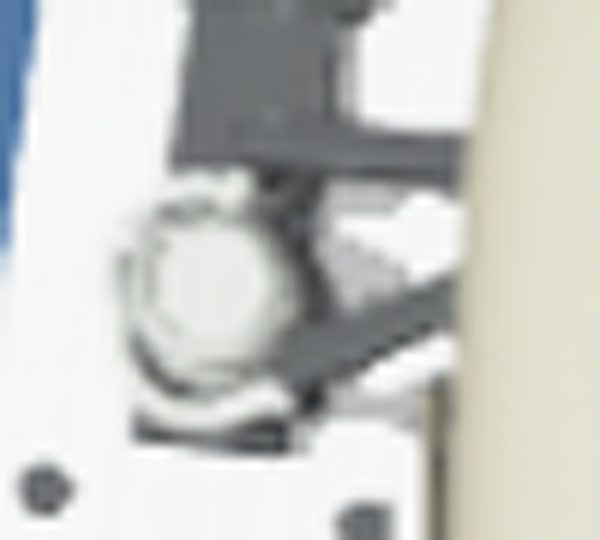

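View pics/w16a.png

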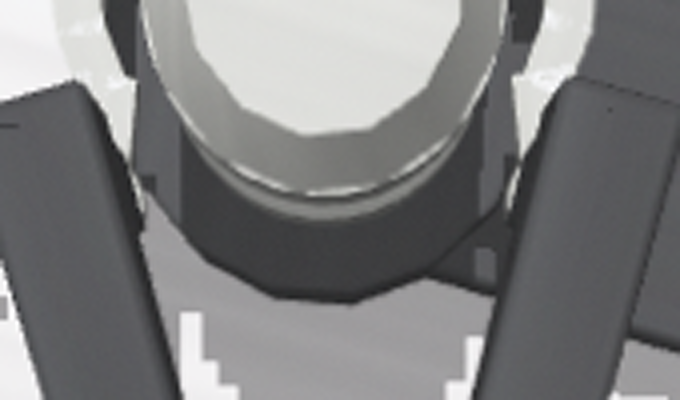

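View pics/s16a.png

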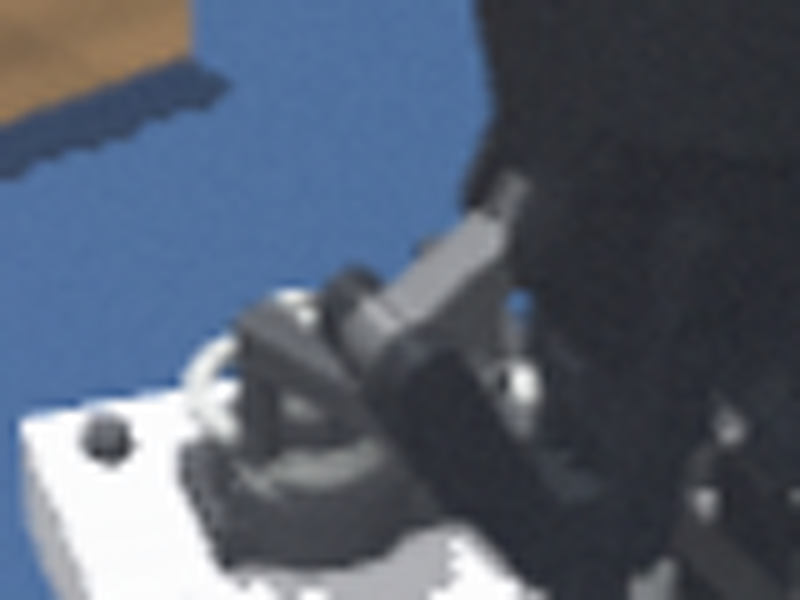

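```bash
python3 - <<'E'
from h import *
c=load('t16.png'); s=12; u0,v0=270,220
big=cv2.resize(c['color'][v0:v0+45,u0:u0+50,::-1],None,fx=s,fy=s,interpolation=cv2.INTER_CUBIC)
t=np.linspace(0,2*np.pi,80)
def circ(cx,cy,z,r,col):
    P=proj(c,np.c_[cx+r*np.cos(t),cy+r*np.sin(t),z+0*t]); cv2.polylines(big,[(((P-[u0,v0])+.5)*s).astype(np.int32)],True,col,1)
circ(.505,.0912,.064,.014,(0,0,255)); circ(.505,.0912,.053,.0155,(0,160,0)); circ(.505,.0912,.053,.019,(0,160,0))
cv2.imwrite('pics/o16.png',big)
b=load('w16.png'); Tt=b['T']@np.linalg.inv(b['mount']); inv=np.linalg.inv(Tt)
tz=lambda u,v,z: (inv@np.r_[at_z(b,(u,v),z),1])[:3]
P=[(145,25),(165,90),(195,130),(235,170),(280,190),(320,195),(370,187),(420,160),(460,120),(485,85),(503,35)]
Q=np.array([tz(229.5+x/4,-.5+y/4,.064)[:2] for x,y in P])*1000
from scipy.optimize import least_squares
r=least_squares(lambda p:np.hypot(Q[:,0]-p[0],Q[:,1]-p[1])-14,[112,0]); print('axle R14',r.x,r.fun.round(2))
X,u,v=cloud(b); Y=(X-Tt[:3,3])@Tt[:3,:3]
for uv in ((288.5,201.5),(336.5,201.5)): print((inv@np.r_[pt(b,uv),1]).round(4))
for uv in ((229.5+55/4,0),(229.5+592/4,0),(229.5+104/4,1),(229.5+545/4,1)): print('ring',(inv@np.r_[pt(b,uv),1]).round(4), pt(b,uv)[2].round(4))
X,u,v=cloud(c); m=(u>276)&(u<296)&(v>232)&(v<257)
for lo in np.arange(.044,.07,.002): print(lo.round(3),(m&(X[:,2]>=lo)&(X[:,2]<lo+.002)).sum(),end=' ')
E
```

```text
axle R14 [113.97538898  -1.63615626] [-0.16  0.02 -0.16  0.16  0.15  0.08 -0.01 -0.16 -0.2   0.03  0.07]
[ 0.0564 -0.0081 -0.0136  1.    ]
[ 0.0563  0.006  -0.0134  1.    ]
ring [ 0.1149 -0.0234  0.0207  1.    ] 0.0546
ring [0.1191 0.0228 0.0414 1.    ] 0.0339
ring [ 0.1153 -0.0199  0.0241  1.    ] 0.0512
ring [0.1149 0.0164 0.022  1.    ] 0.0533
0.044 9 0.046 3 0.048 6 0.05 14 0.052 28 0.054 32 0.056 22 0.058 8 0.06 9 0.062 29 0.064 54 0.066 41 0.068 19 0.07 4
```

View pics/o16.png

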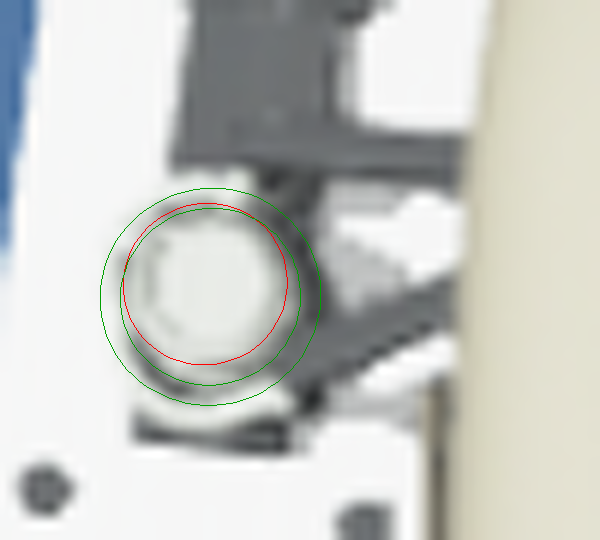

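```bash
python3 - <<'E'
from h import *
for f,lo,hi,uu in (('t11.png',.119,.129,(425,458)),('t12.png',.105,.115,(270,300)),('t13.png',.0755,.084,(270,300)),('t16.png',.050,.0575,(270,300))):
    c=load(f); X,u,v=cloud(c); m=(u>uu[0])&(u<uu[1])&(v>215)&(v<262)&(X[:,2]>lo)&(X[:,2]<hi)
    Y=X[m]; T=None
    w=load(f.replace('t','w',1)); Tt=w['T']@np.linalg.inv(w['mount']); L=(Y-Tt[:3,3])@Tt[:3,:3]
    print(f,len(L),'x max',np.sort(L[:,0])[-6:].round(4),'y',np.sort(L[:,1])[[0,1,2,-3,-2,-1]].round(4))
E
```

```text
t11.png 109 x max [0.1315 0.1316 0.1317 0.132  0.1325 0.133 ] y [-0.0219 -0.0218 -0.0217  0.0214  0.0214  0.0219]
t12.png 99 x max [0.1307 0.1308 0.1309 0.131  0.1315 0.1316] y [-0.0222 -0.0218 -0.0218  0.0206  0.0215  0.0216]
t13.png 93 x max [0.1312 0.1312 0.1313 0.1315 0.1316 0.1318] y [-0.0226 -0.0224 -0.022   0.0213  0.0216  0.022 ]
t16.png 91 x max [0.1309 0.1314 0.1315 0.1318 0.1318 0.1322] y [-0.0224 -0.0218 -0.0217  0.022   0.0225  0.0229]
```

{"name": "send_rows", "arguments": {
  "increments": [
    [[0,0,0.018,0,0,0],[0,0,0,0,0,0],[0,0,0,0,0,0],[0,0,0,0,0,0],[0,0,0,0,0,0]]
  ]
}}

```text
clock: 20.98
eef_pos: [0.5135, -0.0209, 0.0744]
tool_rot: [0.679, 0.735, 0.0, 0.0]
ft_force: [0.5, 0.1, -1.8]
grip_width: 0.0226
```

```bash
python3 - <<'E'
from h import *
o=get_obs();print(o['clock'],o['eef_pos'],o['ft_force'].round(2),o['ft_torque'].round(3),o['grip_width'],o['joint_vel'].round(3))
c=save('top','t17.png'); save('side','s17.png'); w=wrist('w17.png')
Tt=w['T']@np.linalg.inv(w['mount']);X,u,v=cloud(w);Y=(X-Tt[:3,3])@Tt[:3,:3]
k=(u>215)&(u<410)&(Y[:,2]<.002)&(Y[:,2]>-.013)
for a in (-.01,.04,.08,.09):
    q=k&(abs(Y[:,0]-a)<.0015); print(a,np.median(Y[q,2]).round(4),np.median(X[q,2]).round(4))
X,u,v=cloud(c); m=(u>276)&(u<292)&(v>232)&(v<257)&(X[:,2]>.048)&(X[:,2]<.058); print(np.median(X[m,2]))
o=get_obs();print(o['ft_force'].round(2),o['ft_torque'].round(3))
crop('s17.png',255,190,375,280,'s17a.png',6)
E
```

```text
20.975 [ 0.51348868 -0.02088934  0.07442266] [ 0.48  0.11 -1.8 ] [-0.096  0.015  0.035] 0.022567417686588695 [ 0.     0.     0.001 -0.001 -0.    -0.002]
-0.01 -0.012 0.0864
0.04 -0.0111 0.0855
0.08 -0.0103 0.0848
0.09 -0.0102 0.0846
0.05320622603215397
[-0.45  0.72 -1.99] [-0.071  0.01   0.016]
```

View pics/s17a.png

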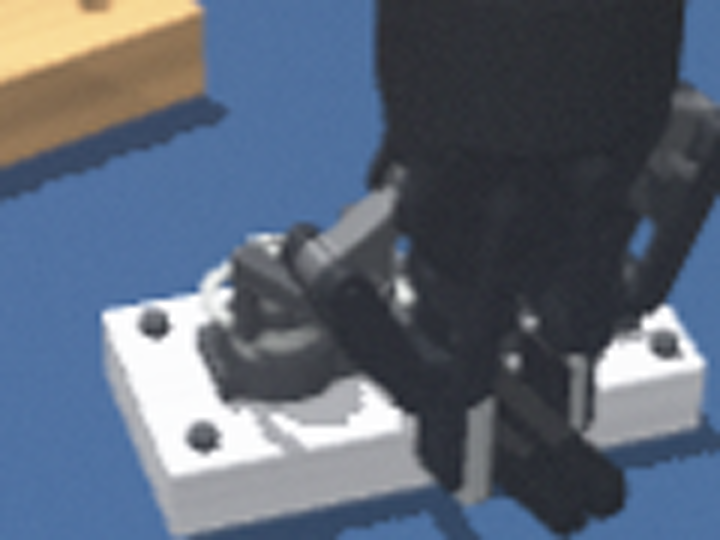

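View pics/w17.png

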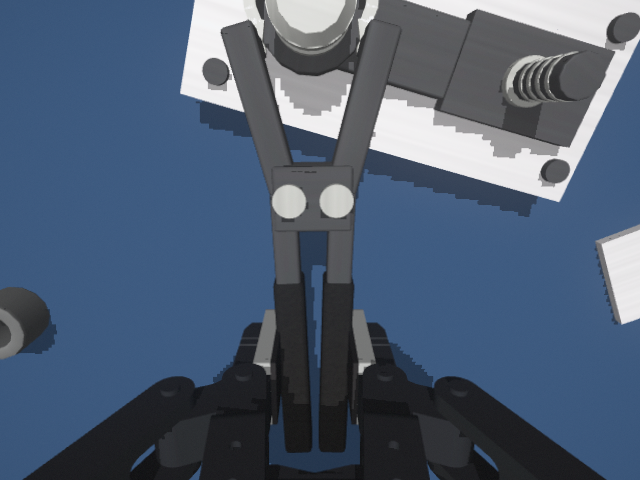

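```bash
python3 -c "
from workcell import *
job_done(); o=get_obs(); print(o['clock'],o['eef_pos'],o['ft_force'])"
```

```text
the job is handed in; nothing more can be done
the job is handed in; nothing more can be done
```

I handed the job in at about 21 s of the 54 s allowed. The long pin is home and released, and the arm is holding the squeezed pliers with the spread ring round the axle at groove height. No verdict came back, so everything below comes from my own measurements.

**Long pin:** I took it from the far hole of the stand, pushed it until the force rose to 15 N at the expected height, and let go. The side picture shows its flange seated on the link arm.

**Ring pliers:** I took the grey and black pair and left the purple one alone.

| Last check | Reading | Allowed |
|---|---|---|
| Ring mid-height | about 52 mm | 52 ± 3.5 mm |
| Pliers tilt, nose down | about 0.02 rad | 0.10 rad |
| Wrist force, downward | about 1.8 N (roughly the pliers' own weight) | under 3 N on the unit |

- **Contact:** the force and moment stayed the same from free air down to the groove, so I saw no sign of the ring touching the axle.
- **Squeeze:** the joint angle can't be read directly. The grip width held at 22.6 mm, and the handles looked nearly parallel, slightly closer at the ends.

**Disagreements between checks:**
- **Ring centring:** the top camera put the ring within about 1 mm of the axle axis. The wrist camera placed it about 0.8 mm too far forward. I left it between the two; the limit is 4 mm.
- **Grip width:** it read below the 28 mm expected over the handles, as it had on the pin's knob (12 mm against 14 mm). I took this as a low-reading sensor.

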